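# Turn the spray blanks and load the spray block

## Task

Get the parts ready for spraying their second side: with the spatula, turn every plywood disc over against the edge of the grey spray board so that it ends lying flat and wholly on the board, not overhanging it, with its bare wood side up, never touching a disc with the gripper (grease spoils the paint), and lay the spatula back on its black mat. Also stand each round wooden foot in the hole of the plywood block that fits its diameter, right down to the bottom. Leave the spray can, the loose yellow cap and the tape roll where they are.

Things in the scene. Friction and masses are not known exactly. Their poses are not given: they have to be found in the camera images.
- disc0_center (a point): Centre of plywood disc 0 (may be absent): 72 mm across its rim, 10 mm thick, both rims bevelled at 45 degrees (the flat faces are 62 mm across, the widest line is half-way up, 5 mm above what it lies on), about 30 g. One face is painted yellow, the other is bare pale wood; its z axis points out of the yellow face, which is up at the start. It lies on the bench in front of the spray board's near edge, 8 to 30 mm short of it.
- disc1_center (a point): Centre of plywood disc 1 (may be absent): 72 mm across its rim, 10 mm thick, both rims bevelled at 45 degrees (the flat faces are 62 mm across, the widest line is half-way up, 5 mm above what it lies on), about 30 g. One face is painted yellow, the other is bare pale wood; its z axis points out of the yellow face, which is up at the start. It lies on the bench in front of the spray board's near edge, 8 to 30 mm short of it.
- disc2_center (a point): Centre of plywood disc 2 (may be absent): 72 mm across its rim, 10 mm thick, both rims bevelled at 45 degrees (the flat faces are 62 mm across, the widest line is half-way up, 5 mm above what it lies on), about 30 g. One face is painted yellow, the other is bare pale wood; its z axis points out of the yellow face, which is up at the start. It lies on the bench in front of the spray board's near edge, 8 to 30 mm short of it.
- board: Grey spray board, fixed, a smooth flat slab 150 (x) x 360 (y) x 8 mm thick lying on the bench; origin at the centre of its underside. Its near long edge, towards the robot, runs along its y axis at x = -75 mm and is an upright 8 mm step that a disc pushed along +x stops against.
- spatula_grip (a point): Middle of the place to hold the spatula, on its blue handle. Spatula frame: x runs along it towards the blade, z up. The handle is a bar 18 mm wide (y), 22 mm high (z, its lower side 20 mm above the plane the spatula stands on), from 70 mm behind this point to 40 mm before it. The spatula stands on its flat blade and a black heel under the handle's rear end (55 to 69 mm behind this point), so this point is 31 mm above the surface. About 110 g.
- spatula_tip (a point): Middle of the front edge of the spatula's steel blade, half-way through its 2 mm thickness; 130 mm before and 30 mm below the grip point. The flat blade is 60 mm wide (y) and reaches 62 mm back from this edge, same axes as the grip point.
- mat: Black rubber tool mat, fixed, 270 (x) x 100 (y) x 3 mm thick, on the bench; origin at the centre of its underside. The spatula lies on it at the start, roughly along the mat's x.
- foot0_center (a point): Centre of round wooden foot 0 (may be absent): plain upright cylinder 28 mm in diameter, 32 mm tall, standing on the bench at the start; z along its axis.
- foot1_center (a point): Centre of round wooden foot 1 (may be absent): plain upright cylinder 34 mm in diameter, 32 mm tall, standing on the bench at the start; z along its axis.
- foot2_center (a point): Centre of round wooden foot 2 (may be absent): plain upright cylinder 40 mm in diameter, 32 mm tall, standing on the bench at the start; z along its axis.
- foot3_center (a point): Centre of round wooden foot 3 (may be absent): plain upright cylinder 46 mm in diameter, 32 mm tall, standing on the bench at the start; z along its axis.
- block: Plywood spray block, fixed, 70 (x) x 250 (y) x 30 mm high, with a row of four graded blind round holes along its y, each 14 mm deep and 2.5 mm wider than the foot it is for; origin at the centre of its underside. A foot that is right down stands 18 mm out of it.
- block_hole0 (a point): Centre of the mouth, on the block's top face, of the hole of 30.5 mm diameter, for the 28 mm foot.
- block_hole1 (a point): Centre of the mouth, on the block's top face, of the hole of 36.5 mm diameter, for the 34 mm foot.
- block_hole2 (a point): Centre of the mouth, on the block's top face, of the hole of 42.5 mm diameter, for the 40 mm foot.
- block_hole3 (a point): Centre of the mouth, on the block's top face, of the hole of 48.5 mm diameter, for the 46 mm foot.
- can0: Bystander: standing black spray can with a yellow cap, 56 mm diameter, 170 mm high; origin at the centre of its underside.
- cap: Bystander: loose yellow spray-can cap standing on the bench, 48 mm diameter, 35 mm high; origin at the centre of its underside.
- tape: Bystander: blue roll of tape lying flat, 100 mm outside, 24 mm high; origin at the centre of its underside.

How it is judged:
By the outcome, as a careful person would: the job done as asked, in the order asked, and still so for the second after the job is handed in, with the robot touching nothing.
Of disc0, disc1, disc2 only 2 to 3 are there at a start; the rules pass over those that are not, and their reading is None.
Of foot0, foot1, foot2, foot3 only 3 to 4 are there at a start; the rules pass over those that are not, and their reading is None.
At some moment in a run one of foot2, foot3, spatula may be knocked a few centimetres aside while the robot is not near it.
Once in a run the grip may slacken for a moment while it holds something.
It also fails if it takes over 210 s, if anything falls off the work surface, if the arm or the gripper's body presses on something with over 40 N, if the wrist force passes 120 N, or if a joint passes its speed limit or range.

## Robot

A 6-joint arm with a two-finger parallel gripper is mounted at the origin on the work surface. World frame = base frame: x ahead of the robot, y to its left, z up, the work surface at z = 0. Lengths are in m, angles in rad, forces in N, time in s.
With the tool pointing down it reaches from about 0.375 to 0.9 m from the base axis. Payload 3.1 kg.
Tool frame: the origin (TCP) lies at the very end of the fingers, on their centre line; the grasp point (between the pads) lies 19 mm behind it (manip.pinch_z is the distance from the TCP to the grasp point, in m); z points along the fingers, y is the line along which they close (so a half turn about z gives the same grasp; the last joint's range is limited). The gripper opens to 85 mm and grips with 20 to 120 N. Pads are 22 mm wide; open, the fingers measure 114 mm over their backs; the gripper's body (76 mm by 85 mm) begins 54 mm behind the grasp point. The pads swing forward as they close: fully open they stand 13 mm farther back than shut.
Start: joints at [-1.454, 0.527, 1.433, -0, 1.181, -0.178], TCP at [0.182, -0.598, 0.231] pointing down, gripper open.
Joint ranges: [-3.08, 3.08], [-0.75, 2.2], [0.22, 2.44], [-1.43, 4.57], [0, 2.65], [-2.85, 2.85]. Speed limits (rad/s): [2.79, 2.79, 3.14, 3.14, 3.14, 3.14].

## Interface

Orientations are given as a unit quaternion [x, y, z, w].
In Python, from station import manip gives the robot as it stands.
- The arm moves only by the tool servo_tool, never from a script. Its argument "commands" is one flat list of numbers, 7 for each row, row after row: the shift along the tool's x, y, z each as a share of 500 mm, from -1 to 1, then the turn, a rotation vector about the tool's x, y, z each as a share of 360 degrees, from -1 to 1, then the opening, from -1 (shut) to 1 (fully open). In form: [dx, dy, dz, rx, ry, rz, claw, dx, dy, dz, rx, ry, rz, claw, ...]. A call has 1 to 12 rows; each row shifts and turns the commanded pose from where the row before left it, along the tool's axes as they then stand; what a row does not reach is not made up. A row lasts 1/12 s, in which the tool goes at most 41.7 mm and 7.16 degrees, less where a joint would pass 70% of its speed; a pose out of reach is approached as far as the arm can. A call with a number of a shift or a turn outside -1 to 1 is refused whole. A call with a gripper value outside its range is refused whole. The fingers move at their own pace and stop on an object; "force" is the grip in N (left out, the last holds). Time passes only in rows, so rows that do not move let the fingers close. It gives the time, the measured TCP pose, the force, the opening and the grip force at its end, in the units of the state.
- manip.sense(): the state, without advancing time (a new reading comes with each control period).
- manip.snapshot(name): name is "scene" or "top"; returns a dict with "img" (384x512x3 uint8, red, green, blue), "mtx" (3x3 intrinsics, pixels), "distortion" ([k1, k2, p1, p2, k3] as OpenCV has them; the pictures are not rectified), "world_to_cam" (4x4, takes a point from world to camera coordinates). Camera axes: x right, y up, looking along -z (the intrinsics and any distortion apply to the point x, -y, -z); pixel columns grow to the right and rows downward; lengths in m; the calibration is good to about 2 mm. A picture is of the moment at which its call begins. There is no depth.
- manip.sign_off(): hands the job in; it is judged then, once.
Trained networks look in a picture, given as the dict that the camera call returned (one of the last four; its "shot" number tells which), for a name from the list of things; names that differ only in an ending like _2 or _b are one class to them, and where a whole thing is asked for, a point or a joint stands for the part that bears it (a point fixed in the world has none). Each returns a list of dicts, best first, with "conf" (0 to 1); they miss things now and then, are a little off and sometimes report something else, mostly with a low value. They report only what shows in the picture. A call takes as long as a camera call.
- manip.look_for(picture, query): "box" ([left, top, width, height] in pixels, round what is visible of it).
- manip.silhouettes(picture, query): "pixels" (384x512 bool, what is visible of it) and "box" ([left, top, width, height] in pixels, round what is visible of it).
The state is a dict: "t": time; "q": joint angles; "qd": joint speeds; "tau": joint torques, N m; "tcp_pos": TCP position; "tool_rot": TCP orientation; "force": force on the tool from outside, world axes, zero at the start; "ft_torque": the same for the moment, N m; "finger_gap": opening from 0.0 (shut) to 1.0 (fully open); "gripper_force": force on a finger pad.
Only numpy, scipy, OpenCV 4.12 (cv2) and the standard library are available. Lean on these libraries where they do the work, as an engineer would, in place of code of your own. Each camera call takes 0.05 s, during which the arm holds its last target. There are 200 camera calls.

## Working session

There is one attempt and no reset: what is moved stays moved. The work goes in short steps, Python scripts to look and compute and a tool call to move; the robot and the scene stay as the last step left them, time stands still between calls to the robot, and variables do not carry over. Pictures are saved under pics/ and viewed, at most 14 in all, crops included, and the job is handed in when it is done.

Besides the shell and the picture viewer there is one more tool, called after "Request:" as name(argument=value, ...) on one line, values as JSON. servo_tool: Moves the arm, as the interface text tells. Its arguments: {"type":"object","properties":{"commands":{"type":"array"},"force":{"type":"number"}},"required":["commands"]}

```bash
ls; mkdir -p pics
cat > h.py <<'E'
import numpy as np, cv2
from station import manip
from scipy.spatial.transform import Rotation as R
def snap(n): return manip.snapshot(n)
def save(s,f): cv2.imwrite('pics/'+f,s['img'][:,:,::-1])
def ray(s,uv):
    u=cv2.undistortPoints(np.array([[uv]],float),np.array(s['mtx'],float),np.array(s['distortion'],float))[0,0]
    T=np.array(s['world_to_cam']); d=T[:3,:3].T@np.array([u[0],-u[1],-1.]); c=-T[:3,:3].T@T[:3,3]
    return c,d
def atz(s,uv,z):
    c,d=ray(s,uv); return c+d*(z-c[2])/d[2]
def proj(s,p):
    T=np.array(s['world_to_cam']); q=np.atleast_2d(p)@T[:3,:3].T+T[:3,3]
    q=q*[1,-1,-1]
    return cv2.projectPoints(q,np.zeros(3),np.zeros(3),np.array(s['mtx'],float),np.array(s['distortion'],float))[0][:,0]
def tri(rays):
    A=0;b=0
    for c,d in rays:
        d=d/np.linalg.norm(d);P=np.eye(3)-np.outer(d,d);A=A+P;b=b+P@c
    return np.linalg.solve(A,b)
E
python3 - <<'E'
from h import *
for n in('scene','top'):
    s=snap(n);save(s,n+'0.png')
    T=np.array(s['world_to_cam']);print(n,-T[:3,:3].T@T[:3,3],s['distortion'])
    for q in ['disc0_center','board','spatula_grip','spatula_tip','mat','foot0_center','foot1_center','foot2_center','foot3_center','block','block_hole0','block_hole1','block_hole2','block_hole3','can0','cap','tape']:
        print(q,[(np.round(o['box']).astype(int).tolist(),round(o['conf'],2)) for o in manip.look_for(s,q)][:5])
st=manip.sense();print(st)
E
```

```text
pics
scene [ 1.26555366 -1.01992175  0.85921897] [-0.00043211  0.          0.          0.          0.        ]
disc0_center []
board [([227, 194, 116, 86], 0.68)]
spatula_grip [([114, 219, 62, 46], 0.64)]
spatula_tip []
mat [([97, 218, 92, 58], 0.88), ([241, 147, 12, 13], 0.4)]
foot0_center [([244, 147, 4, 9], 0.43)]
foot1_center [([216, 227, 31, 16], 0.15)]
foot2_center [([282, 122, 11, 11], 0.57)]
foot3_center [([258, 140, 11, 17], 0.7), ([281, 125, 12, 10], 0.54)]
block [([278, 133, 52, 38], 0.69)]
block_hole0 [([275, 131, 59, 39], 0.74)]
block_hole1 [([275, 131, 59, 39], 0.74)]
block_hole2 [([275, 131, 59, 39], 0.74)]
block_hole3 [([275, 131, 59, 39], 0.74)]
can0 [([186, 232, 26, 68], 0.73), ([255, 141, 15, 13], 0.36)]
cap [([341, 146, 15, 16], 0.61), ([278, 132, 52, 40], 0.52)]
tape [([330, 165, 31, 19], 0.6)]
top [ 0.45216649 -0.00162544  0.98825943] [-0.04460093  0.          0.          0.          0.        ]
disc0_center [([91, 183, 101, 30], 0.48)]
board [([223, 114, 136, 57], 0.58)]
spatula_grip [([380, 218, 22, 79], 0.92)]
spatula_tip [([378, 222, 26, 75], 0.97), ([92, 18
[... 494 characters left out ...]
0, 115, 38, 34], 0.75)]
{'t': 1.8, 'q': array([-1.45347987e+00,  5.27515167e-01,  1.43270689e+00,  2.69034966e-05,
        1.18137381e+00, -1.78462037e-01]), 'qd': array([ 0.00072069, -0.00190853,  0.00012693, -0.00054483,  0.00041279,
        0.00253103]), 'tau': array([ 1.71454776e-03, -4.42306173e+01, -1.78414983e+01, -7.75621538e-05,
        8.34489674e-04, -4.09503130e-06]), 'tcp_pos': array([ 0.1822338 , -0.59782379,  0.23129887]), 'tool_rot': array([ 9.89085055e-01,  1.47345698e-01,  1.24879237e-05, -1.22680611e-06]), 'force': array([0.23222368, 0.37826392, 0.67719419]), 'ft_torque': array([-0.01074077,  0.01760129, -0.02126168]), 'gripper_force': 0.0, 'finger_gap': 1.001243920013816}
```

```bash
python3 -c "
import cv2
for n in('scene','top'): cv2.imwrite(f'pics/{n}0b.png',cv2.resize(cv2.imread(f'pics/{n}0.png'),(800,600),interpolation=cv2.INTER_CUBIC))"
```

```text
(no output)
```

View pics/top0b.png

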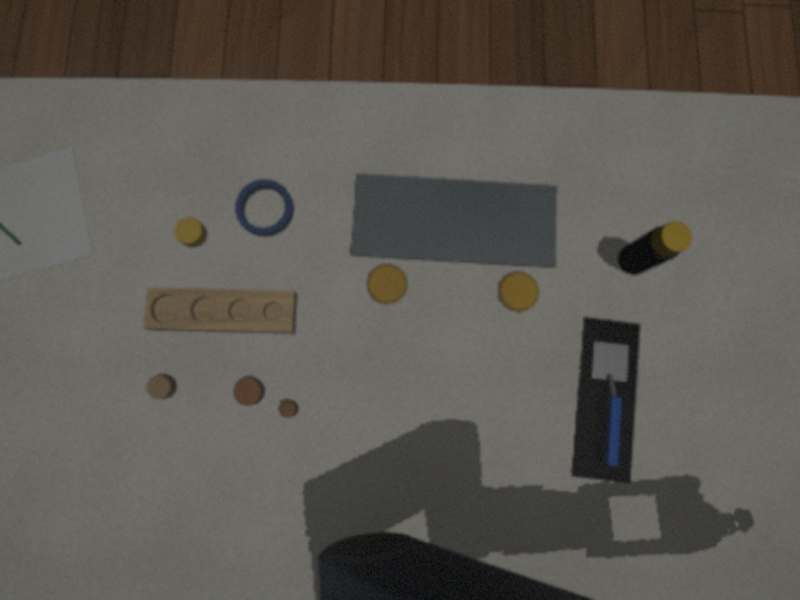

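View pics/scene0b.png

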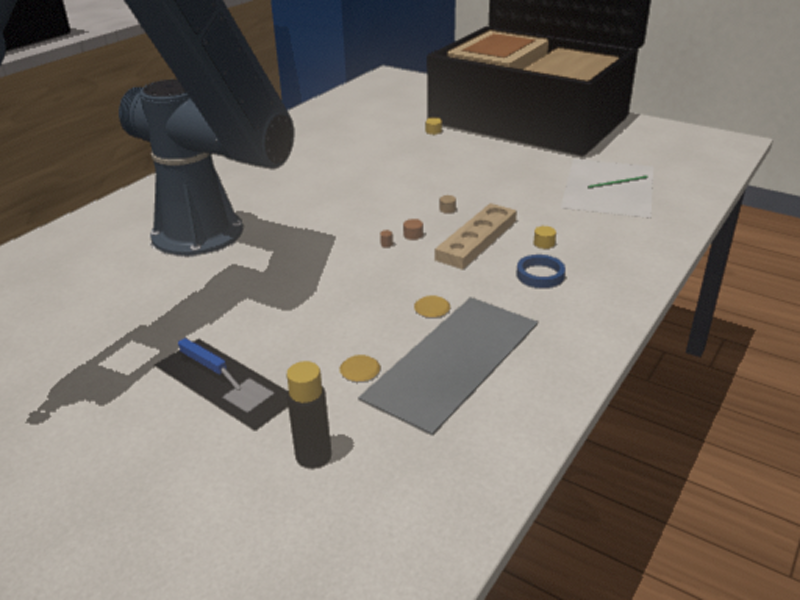

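Two discs sit in front of the board, at about (387,284) and (519,292) in the enlarged top view. The spatula is on its mat at (613,420). Three feet stand at (161,386), (248,390) and (288,408), below the block at (220,310), whose holes get smaller to the right. The can is upright at (650,250).

```bash
cat > meas.py <<'E'
from h import *
def mask(s,fn,roi):
    hsv=cv2.cvtColor(s['img'],cv2.COLOR_RGB2HSV).astype(int);m=fn(hsv,s['img'].astype(int))
    o=np.zeros_like(m);x0,y0,x1,y1=roi;o[y0:y1,x0:x1]=m[y0:y1,x0:x1]
    n,l,st,_=cv2.connectedComponentsWithStats(o.astype(np.uint8))
    return l==1+np.argmax(st[1:,4])
def world(s,m,z):
    ys,xs=np.nonzero(m); c,_=ray(s,(0,0))
    u=cv2.undistortPoints(np.c_[xs,ys].astype(float)[:,None],np.array(s['mtx'],float),np.array(s['distortion'],float))[:,0]
    T=np.array(s['world_to_cam']);d=np.c_[u[:,0],-u[:,1],-np.ones(len(u))]@T[:3,:3]
    return (c+d*((z-c[2])/d[:,2])[:,None])[:,:2]
def rect(w):
    (c,sz,a)=cv2.minAreaRect(w.astype(np.float32)*1000); return np.round(c,1),np.round(sz,1),round(a,1)
yel=lambda h,i:(h[...,0]>15)&(h[...,0]<32)&(h[...,1]>140)&(h[...,2]>60)
E
python3 - <<'E'
from meas import *
s=snap('top');k=.64
def roi(a,b,c,d):return [int(v*k) for v in(a,b,c,d)]
for n,r in(('dA',(355,255,415,315)),('dB',(490,262,550,322))):
    m=mask(s,yel,roi(*r));w=world(s,m,.007);print(n,m.sum(),w.mean(0)*1000,np.ptp(w,0)*1000)
img=s['img']
for n,p in(('board',(450,220)),('handle',(615,430)),('blade',(610,360)),('mat',(590,450)),('blk',(180,310)),('f1',(161,386)),('f2',(248,390)),('f3',(288,408)),('bench',(330,350))):
    x,y=int(p[0]*k),int(p[1]*k);print(n,img[y-1:y+2,x-1:x+2].reshape(-1,3).mean(0).round(), cv2.cvtColor(img[y:y+1,x:x+1],cv2.COLOR_RGB2HSV)[0,0])
bd=mask(s,lambda h,i:(i[...,2]>i[...,0]+3)&(h[...,2]>60),roi(330,160,580,280));print('board',rect(world(s,bd,.008)))
ha=mask(s,lambda h,i:(h[...,0]>100)&(h[...,0]<130)&(h[...,1]>120),roi(570,380,645,480));print('handle',rect(world(s,ha,.042)))
mt=mask(s,lambda h,i:(h[...,2]<50),roi(565,310,650,485));print('mat',rect(world(s,mt,.003)))
wd=mask(s,lambda h,i:(h[...,1]>70),roi(135,280,305,340));print('blk',rect(world(s,wd,.03)))
for n,r in(('f1',(140,365,185,410)),('f2',(228,370,272,412)),('f3',(272,392,305,424))):
    m=mask(s,lambda h,i:(h[...,1]>70)&(h[...,2]>50),roi(*r));w=world(s,m,.032);print(n,rect(w),w.mean(0),w.max(0),w.min(0))
a=img[100:280,85:420];cv2.imwrite('pics/c1.png',cv2.convertScaleAbs(cv2.resize(img[175:275,85:200][:,:,::-1],None,fx=6,fy=6,interpolation=cv2.INTER_CUBIC)[:600],alpha=1.6))
E
```

```text
dA 397 [623.14145974  26.29028488] [60.46670438 62.10866195]
dB 428 [ 614.52361864 -201.49377968] [60.67552442 62.63376787]
board [63. 66. 68.] [96 18 69]
handle [39. 58. 98.] [111 146 101]
blade [93. 93. 93.] [60  3 95]
mat [30. 30. 31.] [120  16  32]
blk [100.  87.  67.] [ 19  86 101]
f1 [89. 78. 60.] [20 86 86]
f2 [85. 63. 48.] [ 12 106  84]
f3 [81. 60. 46.] [ 12 111  83]
bench [109. 108. 102.] [ 21  16 109]
board (array([740.1, -90.6]), array([355.2, 145.8]), 87.7)
handle (array([ 382.1, -349.4]), array([ 22.1, 109.7]), 84.9)
mat (array([ 432.7, -350.5]), array([ 96.7, 268.2]), 84.0)
blk (array([568.5, 305. ]), array([248.6,  67.4]), 89.8)
f1 (array([439.8, 394.7]), array([33.6, 35.4]), 47.5) [0.43964369 0.39527165] [0.45771896 0.41299989] [0.42445381 0.37624347]
f2 (array([435.8, 248.4]), array([40.4, 44. ]), 1.3) [0.4355594  0.24879203] [0.45613128 0.27051289] [0.41544941 0.22631856]
f3 (array([408.4, 181.7]), array([22.5, 25.7]), 1.2) [0.40857161 0.18186401] [0.41971419 0.19459961] [0.3970076  0.16877713]
```

View pics/c1.png

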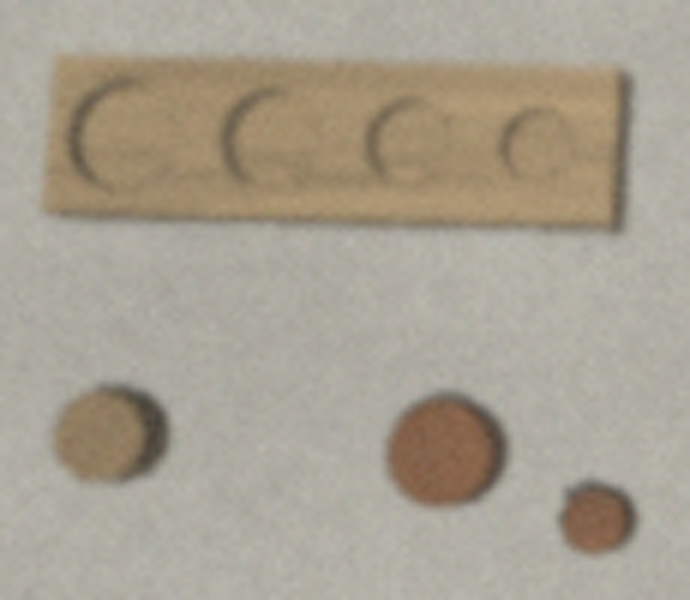

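```bash
cat > plan.py <<'E'
from h import *
from math import *
def tool(yaw,tilt=0):  # degrees; tilt>0: fingers point forward
    c,s=cos(radians(yaw)),sin(radians(yaw))
    R0=np.array([[c,s,0],[s,-c,0],[0,0,-1.]])
    return R0@R.from_rotvec([0,radians(tilt),0]).as_matrix()
def plan(wps,start=None,nd=3,show=True):
    """wps: list of (p, Rm, claw, n or None, off) ; off = control point in the tool frame (moves straight)"""
    if start is None:
        st=manip.sense();p,Rm=np.array(st['tcp_pos']),R.from_quat(st['tool_rot']).as_matrix()
    else:p,Rm=start
    rows=[]
    for P,RT,claw,n,off in wps:
        P=np.array(P,float);off=np.array(off,float)
        rv=R.from_matrix(Rm.T@RT).as_rotvec();c0=p+Rm@off;Rs=Rm.copy()
        if n is None:
            n=max(1,ceil(np.linalg.norm(P-c0)/.040),ceil(degrees(np.linalg.norm(rv))/7.0),ceil(np.linalg.norm((P-RT@off)-p)/.040))
        for i in range(1,n+1):
            Rt=Rs@R.from_rotvec(rv*i/n).as_matrix();pt=c0+(P-c0)*i/n-Rt@off
            d=np.round(Rm.T@(pt-p)/.5,nd);r=np.round(R.from_matrix(Rm.T@Rt).as_rotvec()/(2*pi),nd)
            rows.append([*d,*r,claw]);p=p+Rm@d*.5;Rm=Rm@R.from_rotvec(r*2*pi).as_matrix()
    if show:
        for i in range(0,len(rows),12):print(len(rows[i:i+12]),'['+','.join('%g'%(v+0) for r in rows[i:i+12] for v in r)+']')
    return p,Rm
E
cat > go1.py <<'E'
from meas import *
from plan import *
s=snap('top');k=.64
bl=mask(s,lambda h,i:(h[...,2]>65)&(h[...,1]<60),[374,212,406,246]);w=world(s,bl,.005);print('blade',rect(w),w.mean(0))
hc=np.array([.3821,-.3494]);b=np.array(rect(w)[0])/1000;yaw=degrees(atan2(*(b-hc)[::-1]));print('yaw',yaw,np.linalg.norm(b-hc))
E
python3 go1.py
```

```text
blade (array([ 496. , -358.8]), array([60.1, 62.6]), 84.6) [ 0.49634493 -0.35873891]
yaw -4.717845044859 0.1142872258828606
```

Run:
```python
from plan import *
g=np.array([.397,-.3507,.034]);T=tool(-4.9,25);P=g+.019*T[:,2]
up=P-.10*T[:,2]
print(P)
plan([(up+[0,0,.03],T,.1,None,(0,0,0)),(P-.0*T[:,2],T,.1,6,(0,0,0))])
```

```text
[ 0.4050004  -0.35138588  0.01678015]
12 [0.055,-0.041,0.021,-0.001,0.008,0.007,0.1,0.051,-0.044,0.023,-0.002,0.007,0.006,0.1,0.049,-0.046,0.025,-0.001,0.008,0.007,0.1,0.046,-0.049,0.027,-0.002,0.008,0.007,0.1,0.041,-0.05,0.029,-0.001,0.007,0.006,0.1,0.039,-0.053,0.03,-0.002,0.008,0.007,0.1,0.035,-0.054,0.031,-0.001,0.007,0.006,0.1,0.031,-0.056,0.032,-0.002,0.008,0.007,0.1,0.027,-0.057,0.033,-0.001,0.008,0.007,0.1,-0.004,0,0.042,0,0,0,0.1,-0.005,0,0.043,0,0,0,0.1,-0.004,0,0.042,0,0,0,0.1]
3 [-0.004,0,0.043,0,0,0,0.1,-0.004,0,0.042,0,0,0,0.1,-0.005,0,0.042,0,0,0,0.1]
```

Request:
servo_tool(commands=[0.055,-0.041,0.021,-0.001,0.008,0.007,0.1,0.051,-0.044,0.023,-0.002,0.007,0.006,0.1,0.049,-0.046,0.025,-0.001,0.008,0.007,0.1,0.046,-0.049,0.027,-0.002,0.008,0.007,0.1,0.041,-0.05,0.029,-0.001,0.007,0.006,0.1,0.039,-0.053,0.03,-0.002,0.008,0.007,0.1,0.035,-0.054,0.031,-0.001,0.007,0.006,0.1,0.031,-0.056,0.032,-0.002,0.008,0.007,0.1,0.027,-0.057,0.033,-0.001,0.008,0.007,0.1,0,0,0,0,0,0,0.1,0,0,0,0,0,0,0.1])

```text
t: 2.82
tcp_pos: [0.3627, -0.3456, 0.1367]
tool_rot: [0.975, -0.042, 0.217, 0.007]
force: [-0.6, -1.0, 0.1]
finger_gap: 0.551
gripper_force: 0.0
```

Run:
```python
from plan import *
st=manip.sense();print(st['t'],st['tcp_pos'],st['q'],st['finger_gap'])
s=snap('top')
s=snap('scene');cv2.imwrite('pics/c2.png',cv2.convertScaleAbs(cv2.resize(s['img'][180:320,60:260][:,:,::-1],None,fx=4,fy=4),alpha=1.5))
g=np.array([.397,-.3507,.034]);T=tool(-4.9,25);P=g+.019*T[:,2]
plan([(P,T,.1,8,(0,0,0)),(P,T,.1,2,(0,0,0)),(P,T,-1,2,(0,0,0))])
```

```text
2.8167 [ 0.36265033 -0.34557553  0.13671017] [-1.22905155  0.48416973  2.06840687  0.81994241  0.55804767 -0.27251715] 0.5507423999738822
12 [-0.003,-0.001,0.032,0,0,0,0.1,-0.004,0,0.032,0,0,0,0.1,-0.003,-0.001,0.032,0,0,0,0.1,-0.003,0,0.031,0,0,0,0.1,-0.004,-0.001,0.032,0,0,0,0.1,-0.003,0,0.032,0,0,0,0.1,-0.003,-0.001,0.032,0,0,0,0.1,-0.004,0,0.032,0,0,0,0.1,0,0,0,0,0,0,0.1,0,0,0,0,0,0,0.1,0,0,0,0,0,0,-1,0,0,0,0,0,0,-1]
```

View pics/c2.png

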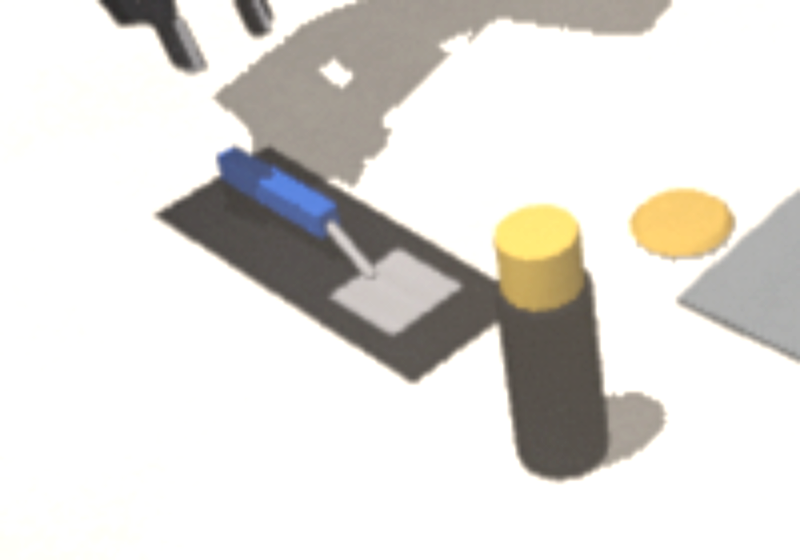

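The fingers are up and left of the handle at about (180,60) in the crop. The spatula lies undisturbed on its mat, with the handle at (275,190).

Request:
servo_tool(commands=[-0.003,-0.001,0.032,0,0,0,0.1,-0.004,0,0.032,0,0,0,0.1,-0.003,-0.001,0.032,0,0,0,0.1,-0.003,0,0.031,0,0,0,0.1,-0.004,-0.001,0.032,0,0,0,0.1,-0.003,0,0.032,0,0,0,0.1,-0.003,-0.001,0.032,0,0,0,0.1,-0.004,0,0.032,0,0,0,0.1,0,0,0,0,0,0,0.1,0,0,0,0,0,0,0.1,0,0,0,0,0,0,-1,0,0,0,0,0,0,-1], force=80)

```text
t: 3.92
tcp_pos: [0.4047, -0.3505, 0.0173]
tool_rot: [0.975, -0.043, 0.218, 0.009]
force: [-0.1, -1.0, -0.0]
finger_gap: 0.275
gripper_force: 0.0
```

Request:
servo_tool(commands=[0,0,0,0,0,0,-1,0,0,0,0,0,0,-1,0,0,0,0,0,0,-1,0,0,0,0,0,0,-1,0,0,0,0,0,0,-1,0,0,0,0,0,0,-1])

```text
t: 4.42
tcp_pos: [0.4046, -0.3503, 0.0175]
tool_rot: [0.975, -0.043, 0.218, 0.01]
force: [-2.6, 0.1, 6.9]
finger_gap: 0.198
gripper_force: 79.0
```

Run:
```python
from plan import *
st=manip.sense();print(st['t'],st['tcp_pos'],R.from_quat(st['tool_rot']).as_matrix().round(3).tolist(),st['finger_gap'],st['gripper_force'],st['force'],st['ft_torque'])
s=snap('top');save(s,'g1.png')
p=st['tcp_pos']
T=R.from_quat(st['tool_rot']).as_matrix()
# lift and carry to staging for disc B: tip 60 mm behind disc near rim
plan([(p+[0,0,.12],T,-1,None,(0,0,0))])
```

```text
4.4167 [ 0.40457902 -0.35032524  0.0174725 ] [[0.901, -0.088, 0.424], [-0.079, -0.996, -0.037], [0.426, 0.0, -0.905]] 0.19783115710344262 79.0060830116272 [-2.61789599  0.06654527  6.93409236] [-0.15577588  0.15387779 -0.12538649]
3 [0.034,0,-0.072,0,0,0,-1,0.034,0,-0.073,0,0,0,-1,0.034,0,-0.072,0,0,0,-1]
```

```bash
cat > sp.py <<'E'
from plan import *
OFF=np.load('off.npy')
def rel(pitch,yaw=-2.3): # tool rotation for spatula nose-down pitch (deg)
    return R.from_euler('ZY',[yaw,pitch],degrees=True).as_matrix()@SPT
SPT=np.load('spt.npy') # tool rotation in spatula frame
def cur():
    st=manip.sense();p,Rm=np.array(st['tcp_pos']),R.from_quat(st['tool_rot']).as_matrix()
    S=Rm@SPT.T;e=R.from_matrix(S).as_euler('ZYX',degrees=True)
    print('t',st['t'],'tip',(p+Rm@OFF).round(4),'yaw/pitch/roll',e.round(2),'F',st['force'].round(1),'M',st['ft_torque'].round(2),'gap',round(st['finger_gap'],3),'q',np.round(st['q'],2))
    return p,Rm
E
python3 - <<'E'
from h import *
st=manip.sense();p=st['tcp_pos'];T=R.from_quat(st['tool_rot']).as_matrix()
yaw=np.radians(-4.9);S=R.from_euler('z',yaw).as_matrix()
tip=np.array([.397,-.3507,.034])+S@[.13,0,-.03]
np.save('off.npy',T.T@(tip-p));np.save('spt.npy',S.T@T)
from sp import *
p,Rm=cur()
plan([(tip+[-.01,0,.11],Rm,-1,None,OFF),((.555,-.199,.06),rel(4),-1,None,OFF),((.555,-.199,.012),rel(4),-1,3,OFF)])
E
```

```text
t 4.4667 tip [ 0.5265 -0.3618  0.004 ] yaw/pitch/roll [-4.9  0.   0. ] F [-1.7 -0.7  6.9] M [-0.19  0.18 -0.16] gap 0.198 q [-1.14  0.78  2.05  1.36  0.39 -0.78]
11 [0.025,0.001,-0.069,0,0,0,-1,0.025,0,-0.069,0,0,0,-1,0.026,0.001,-0.07,0,0,0,-1,0.001,-0.064,0.021,0.001,-0.002,-0.001,-1,0.002,-0.064,0.021,0,-0.002,-0.002,-1,0.003,-0.064,0.021,0.001,-0.003,-0.001,-1,0.004,-0.064,0.022,0,-0.002,-0.001,-1,0.005,-0.063,0.021,0.001,-0.002,-0.002,-1,-0.012,0,0.03,0,0,0,-1,-0.011,0,0.03,0,0,0,-1,-0.012,0,0.03,0,0,0,-1]
```

Request:
servo_tool(commands=[0.025,0.001,-0.069,0,0,0,-1,0.025,0,-0.069,0,0,0,-1,0.026,0.001,-0.07,0,0,0,-1,0.001,-0.064,0.021,0.001,-0.002,-0.001,-1,0.002,-0.064,0.021,0,-0.002,-0.002,-1,0.003,-0.064,0.021,0.001,-0.003,-0.001,-1,0.004,-0.064,0.022,0,-0.002,-0.001,-1,0.005,-0.063,0.021,0.001,-0.002,-0.002,-1,0,0,0,0,0,0,-1])

```text
t: 5.22
tcp_pos: [0.4337, -0.1847, 0.0744]
tool_rot: [0.983, -0.016, 0.183, -0.002]
force: [-0.2, 0.8, -1.3]
finger_gap: 0.196
gripper_force: 78.4
```

Request:
servo_tool(commands=[-0.012,0,0.03,0,0,0,-1,-0.011,0,0.03,0,0,0,-1,-0.012,0,0.03,0,0,0,-1,0,0,0,0,0,0,-1,0,0,0,0,0,0,-1])

```text
t: 5.63
tcp_pos: [0.4347, -0.1922, 0.0285]
tool_rot: [0.983, -0.02, 0.184, 0.001]
force: [-0.7, 0.2, -0.5]
finger_gap: 0.202
gripper_force: 78.5
```

Run:
```python
from sp import *
p,Rm=cur()
s=snap('scene');cv2.imwrite('pics/c3.png',cv2.convertScaleAbs(cv2.resize(s['img'][170:320,130:330][:,:,::-1],None,fx=4,fy=4),alpha=1.5))
plan([((.555,-.199,.001),rel(4),-1,3,OFF)])
```

```text
t 5.6333 tip [ 0.5559 -0.1975  0.0066] yaw/pitch/roll [-2.08  3.95  0.27] F [-0.7  0.2 -0.5] M [ 0.03  0.17 -0.  ] gap 0.202 q [-0.82  0.73  2.2   1.79  0.27 -0.97]
3 [-0.002,0.001,0.004,0,0,0,-1,-0.002,0,0.003,-0.001,0,0,-1,-0.002,0.001,0.004,0,0,0,-1]
```

View pics/c3.png

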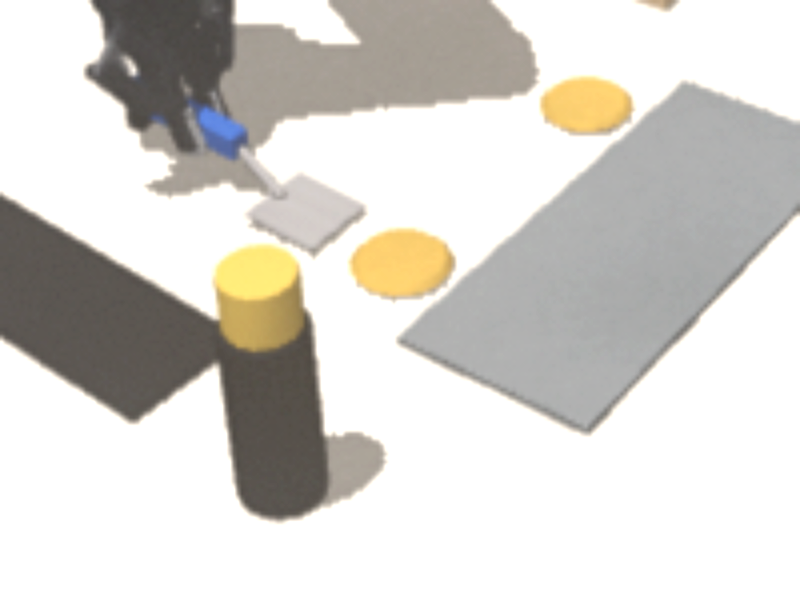

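The blade is on the bench at about (305,212) in the crop, pointing at the near disc at (402,262). The board edge runs just beyond it.

Request:
servo_tool(commands=[-0.002,0.001,0.004,0,0,0,-1,-0.002,0,0.003,-0.001,0,0,-1,-0.002,0.001,0.004,0,0,0,-1,0,0,0,0,0,0,-1,0,0,0,0,0,0,-1])

```text
t: 6.1
tcp_pos: [0.4343, -0.1935, 0.023]
tool_rot: [0.983, -0.02, 0.185, 0.005]
force: [-0.2, 0.4, -1.7]
finger_gap: 0.196
gripper_force: 78.5
```

Run:
```python
from sp import *
p,Rm=cur()
d=np.array([cos(radians(-2.3)),sin(radians(-2.3)),0]);t=np.array([.6606,-.2015-.002,.001])
plan([(t-.06*d,rel(4),-1,10,OFF),(t-.06*d,rel(4),-1,2,OFF),(t-.014*d,rel(4),-1,11,OFF)])
```

```text
t 6.1 tip [ 0.5555 -0.1992  0.0013] yaw/pitch/roll [-2.21  3.86 -0.17] F [-0.2  0.4 -1.7] M [-0.04  0.23  0.04] gap 0.196 q [-0.82  0.75  2.21  1.89  0.27 -1.07]
12 [0.008,0,0.003,0,0,0,-1,0.009,0,0.004,0,0,0,-1,0.008,0,0.003,0,0,0,-1,0.009,0,0.003,0,0,0,-1,0.008,0,0.003,0,0,0,-1,0.009,0,0.004,0,0,0,-1,0.008,0,0.003,0,0,0,-1,0.008,0,0.003,0,0,0,-1,0.009,0,0.004,0,0,0,-1,0.008,0,0.003,0,0,0,-1,0,0,0,0,0,0,-1,0,0,0,0,0,0,-1]
11 [0.008,0,0.003,0,0,0,-1,0.008,0,0.003,0,0,0,-1,0.007,0,0.003,0,0,0,-1,0.008,0,0.003,0,0,0,-1,0.008,0,0.003,0,0,0,-1,0.008,0,0.003,0,0,0,-1,0.008,0,0.003,0,0,0,-1,0.008,0,0.003,0,0,0,-1,0.007,0,0.003,0,0,0,-1,0.008,0,0.003,0,0,0,-1,0.008,0,0.003,0,0,0,-1]
```

Request:
servo_tool(commands=[0.008,0,0.004,0,0,0,-1,0.009,0,0.004,0,0,0,-1,0.008,0,0.003,0,0,0,-1,0.009,0,0.003,0,0,0,-1,0.008,0,0.003,0,0,0,-1,0.009,0,0.004,0,0,0,-1,0.008,0,0.003,0,0,0,-1,0.008,0,0.003,0,0,0,-1,0.009,0,0.004,0,0,0,-1,0.008,0,0.003,0,0,0,-1,0,0,0,0,0,0,-1,0,0,0,0,0,0,-1])

```text
t: 7.1
tcp_pos: [0.4798, -0.1952, 0.0224]
tool_rot: [0.982, -0.019, 0.185, 0.005]
force: [0.6, -0.0, 0.3]
finger_gap: 0.199
gripper_force: 78.6
```

Run:
```python
from sp import *
p,Rm=cur()
```

```text
t 7.1 tip [ 0.601  -0.2009  0.0008] yaw/pitch/roll [-2.18  3.83 -0.17] F [ 0.6 -0.   0.3] M [ 0.06 -0.01 -0.  ] gap 0.199 q [-0.74  0.74  2.1   1.56  0.23 -0.66]
```

Request:
servo_tool(commands=[0.008,0,0.003,0,0,0,-1,0.008,0,0.003,0,0,0,-1,0.007,0,0.003,0,0,0,-1,0.008,0,0.003,0,0,0,-1,0.008,0,0.003,0,0,0,-1,0,0,0,0,0,0,-1])

```text
t: 7.6
tcp_pos: [0.5006, -0.196, 0.0224]
tool_rot: [0.983, -0.019, 0.185, 0.005]
force: [0.9, 0.3, 0.5]
finger_gap: 0.196
gripper_force: 78.7
```

Run:
```python
from meas import *
from sp import *
p,Rm=cur()
s=snap('scene');cv2.imwrite('pics/c4.png',cv2.convertScaleAbs(cv2.resize(s['img'][190:290,170:300][:,:,::-1],None,fx=6,fy=6,interpolation=cv2.INTER_CUBIC),alpha=1.5))
d=np.array([cos(radians(-2.3)),sin(radians(-2.3)),0]);t=np.array([.6606,-.2015-.002,.001])
plan([(t-.014*d,rel(4),-1,6,OFF)])
```

```text
t 7.6 tip [ 0.6218 -0.2016  0.0008] yaw/pitch/roll [-2.17  3.85 -0.16] F [0.9 0.3 0.5] M [ 0.02 -0.06 -0.03] gap 0.196 q [-0.71  0.75  2.06  1.39  0.23 -0.45]
6 [0.008,0,0.003,0,0,0,-1,0.008,0,0.003,0,0,0,-1,0.007,0,0.003,0,0,0,-1,0.008,0,0.002,0,0,0,-1,0.008,0,0.003,0,0,0,-1,0.008,0,0.003,0,0,0,-1]
```

View pics/c4.png

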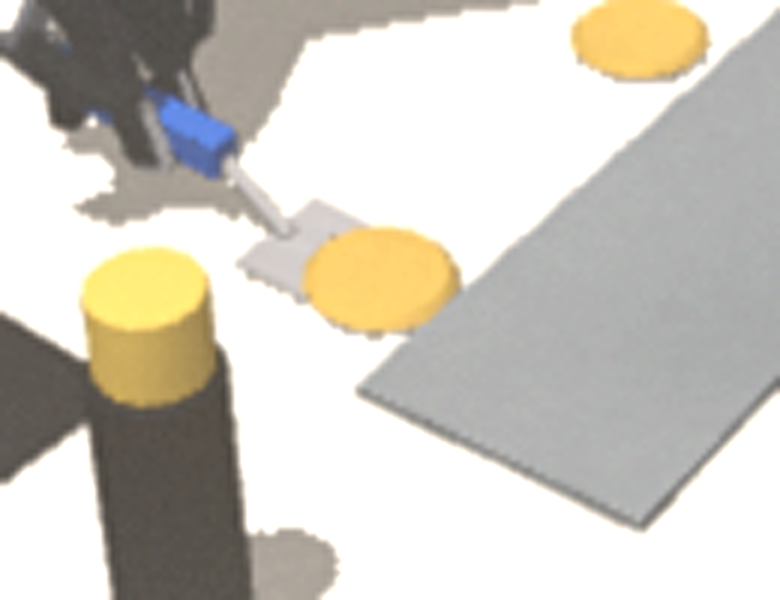

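The blade is now under the disc's near half at about (330,250) in the crop. The disc's far rim rests on the board edge near (455,290).

Request:
servo_tool(commands=[0.008,0,0.003,0,0,0,-1,0.008,0,0.003,0,0,0,-1,0.007,0,0.003,0,0,0,-1,0.008,0,0.002,0,0,0,-1,0.008,0,0.003,0,0,0,-1,0.008,0,0.003,0,0,0,-1,0,0,0,0,0,0,-1])

```text
t: 8.23
tcp_pos: [0.5251, -0.1969, 0.0227]
tool_rot: [0.983, -0.019, 0.185, 0.005]
force: [0.2, 0.2, -0.2]
finger_gap: 0.196
gripper_force: 78.6
```

Run:
```python
from sp import *
p,Rm=cur()
d=np.array([cos(radians(-2.3)),sin(radians(-2.3)),0]);t=np.array([.6606,-.2015-.002,.001])
plan([(t-.012*d+[0,0,.002],rel(70),-1,16,OFF)])
```

```text
t 8.2333 tip [ 0.6463 -0.2025  0.0009] yaw/pitch/roll [-2.18  3.9  -0.15] F [ 0.2  0.2 -0.2] M [ 0.    0.12 -0.01] gap 0.196 q [-0.67  0.75  2.    1.18  0.23 -0.2 ]
12 [0.01,0,-0.015,0,-0.011,0,-1,0.01,0,-0.015,0,-0.012,0,-1,0.011,0,-0.015,0,-0.011,0,-1,0.01,0,-0.015,0,-0.012,0,-1,0.01,0,-0.015,0,-0.011,0,-1,0.01,0,-0.015,0,-0.012,0,-1,0.01,0,-0.015,0,-0.011,0,-1,0.01,0,-0.015,0,-0.012,0,-1,0.01,0.001,-0.015,0,-0.011,0,-1,0.01,0,-0.015,0,-0.012,0,-1,0.01,0,-0.016,0,-0.011,0,-1,0.01,0,-0.015,0,-0.012,0,-1]
4 [0.01,0,-0.015,0,-0.011,0,-1,0.01,0,-0.015,0,-0.012,0,-1,0.01,0,-0.015,0,-0.011,0,-1,0.01,0,-0.016,0,-0.012,0,-1]
```

Request:
servo_tool(commands=[0.01,0,-0.015,0,-0.011,0,-1,0.01,0,-0.015,0,-0.012,0,-1,0.011,0,-0.015,0,-0.011,0,-1,0.01,0,-0.015,0,-0.012,0,-1,0.01,0,-0.015,0,-0.011,0,-1,0.01,0,-0.015,0,-0.012,0,-1,0.01,0,-0.015,0,-0.011,0,-1,0.01,0,-0.015,0,-0.012,0,-1,0.01,0.001,-0.015,0,-0.011,0,-1,0.01,0,-0.015,0,-0.012,0,-1,0,0,0,0,0,0,-1])

```text
t: 9.15
tcp_pos: [0.5628, -0.1902, 0.084]
tool_rot: [0.997, -0.01, -0.077, -0.015]
force: [1.0, -1.0, -1.4]
finger_gap: 0.201
gripper_force: 78.2
```

Run:
```python
from sp import *
p,Rm=cur()
s=snap('scene');cv2.imwrite('pics/c5.png',cv2.convertScaleAbs(cv2.resize(s['img'][180:280,190:320][:,:,::-1],None,fx=6,fy=6,interpolation=cv2.INTER_CUBIC),alpha=1.5))
d=np.array([cos(radians(-2.3)),sin(radians(-2.3)),0]);t=np.array([.6606,-.2015-.002,.001])
plan([(t-.010*d+[0,0,.003],rel(72),-1,8,OFF)])
```

```text
t 9.15 tip [ 0.6567 -0.1906  0.0043] yaw/pitch/roll [ 0.07 34.06  2.13] F [ 1.  -1.  -1.4] M [-0.04 -0.08 -0.  ] gap 0.201 q [-0.49  0.74  1.51 -0.05  1.05  1.13]
8 [0.01,0.002,-0.017,0,-0.013,0.001,-1,0.01,0.002,-0.017,-0.001,-0.013,0,-1,0.011,0.002,-0.017,0,-0.014,0.001,-1,0.01,0.002,-0.016,-0.001,-0.013,0.001,-1,0.01,0.002,-0.017,0,-0.013,0,-1,0.01,0.003,-0.016,0,-0.013,0.001,-1,0.011,0.002,-0.017,-0.001,-0.013,0.001,-1,0.01,0.002,-0.016,0,-0.014,0,-1]
```

View pics/c5.png

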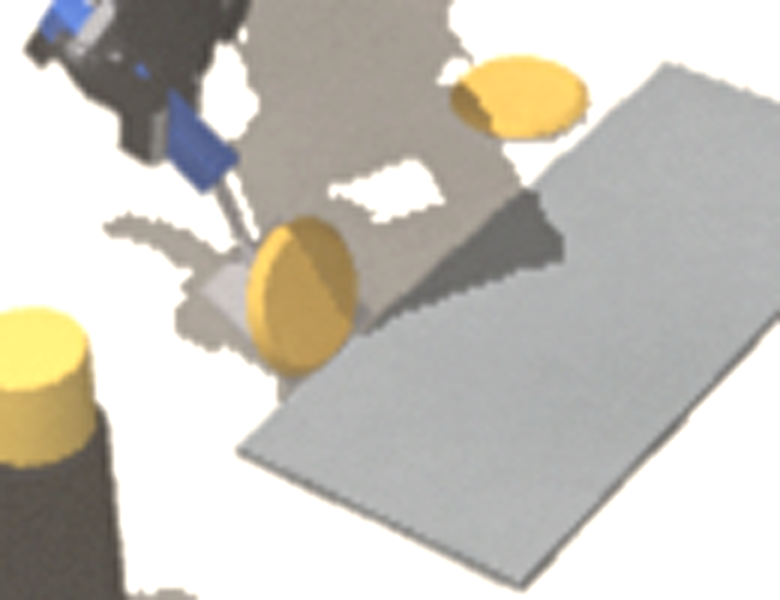

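The disc is tilted about 35–45° on the blade at (300,295) in the crop, with its low edge against the board edge.

Request:
servo_tool(commands=[0,0,0,0,0,0,-1,0,0,0,0,0,0,-1])

```text
t: 9.37
tcp_pos: [0.5592, -0.1896, 0.083]
tool_rot: [0.997, -0.011, -0.078, -0.016]
force: [-0.8, 0.9, -1.1]
finger_gap: 0.199
gripper_force: 78.4
```

Run:
```python
from sp import *
p,Rm=cur()
tip=p+Rm@OFF
d=np.array([cos(radians(-2.3)),sin(radians(-2.3)),0])
plan([([.653,tip[1]-.003,.004],rel(68,-1.5),-1,8,OFF)])
```

```text
t 9.3667 tip [ 0.6531 -0.1902  0.0031] yaw/pitch/roll [-0.04 34.09  2.24] F [-0.8  0.9 -1.1] M [-0.01  0.01 -0.02] gap 0.199 q [-0.49  0.73  1.51 -0.05  1.05  1.13]
8 [0.01,0,-0.015,-0.001,-0.012,0,-1,0.01,0,-0.016,0,-0.012,0.001,-1,0.01,-0.001,-0.015,-0.001,-0.011,0,-1,0.01,0,-0.016,0,-0.012,0,-1,0.01,0,-0.015,-0.001,-0.012,0.001,-1,0.01,0,-0.015,0,-0.012,0,-1,0.01,0,-0.016,-0.001,-0.011,0,-1,0.01,0,-0.015,-0.001,-0.012,0.001,-1]
```

Request:
servo_tool(commands=[0.01,0,-0.015,-0.001,-0.012,0,-1,0.01,0,-0.016,0,-0.012,0.001,-1,0.01,-0.001,-0.015,-0.001,-0.011,0,-1,0.01,0,-0.016,0,-0.012,0,-1,0.01,0,-0.015,-0.001,-0.012,0.001,-1,0.01,0,-0.015,0,-0.012,0,-1,0.01,0,-0.016,-0.001,-0.011,0,-1,0.01,0,-0.015,-0.001,-0.012,0.001,-1,0,0,0,0,0,0,-1,0,0,0,0,0,0,-1])

```text
t: 10.2
tcp_pos: [0.6198, -0.1915, 0.1208]
tool_rot: [0.931, -0.013, -0.366, -0.003]
force: [-2.0, 0.7, -1.8]
finger_gap: 0.198
gripper_force: 78.4
```

Run:
```python
from sp import *
p,Rm=cur()
tip=p+Rm@OFF
s=snap('scene');cv2.imwrite('pics/c6.png',cv2.convertScaleAbs(cv2.resize(s['img'][180:280,190:320][:,:,::-1],None,fx=6,fy=6,interpolation=cv2.INTER_CUBIC),alpha=1.5))
# up-forward push: raise to z .022 while forward, then forward over the board
plan([([.662,tip[1],.020],rel(75,-1.5),-1,5,OFF),([.695,tip[1],.030],rel(80,-2),-1,7,OFF)])
```

```text
t 10.2 tip [ 0.653  -0.1935  0.0022] yaw/pitch/roll [-1.7  68.07 -0.26] F [-2.   0.7 -1.8] M [ 0.09  0.02 -0.08] gap 0.198 q [-0.37  1.03  0.87 -0.25  1.94  1.23]
12 [0.001,0,-0.012,0,-0.004,0,-1,0.001,0,-0.013,0,-0.004,0,-1,0.001,0,-0.012,0,-0.004,0,-1,0.001,0,-0.012,0,-0.004,0,-1,0.001,-0.001,-0.012,0,-0.003,0,-1,0.006,0,-0.012,0,-0.002,0,-1,0.005,0,-0.011,0,-0.002,0,-1,0.005,-0.001,-0.012,0.001,-0.002,0,-1,0.005,0,-0.012,0,-0.002,0,-1,0.006,0,-0.012,0,-0.002,0,-1,0.004,0,-0.012,0,-0.002,0,-1,0.005,-0.001,-0.012,0,-0.002,0.001,-1]
```

View pics/c6.png

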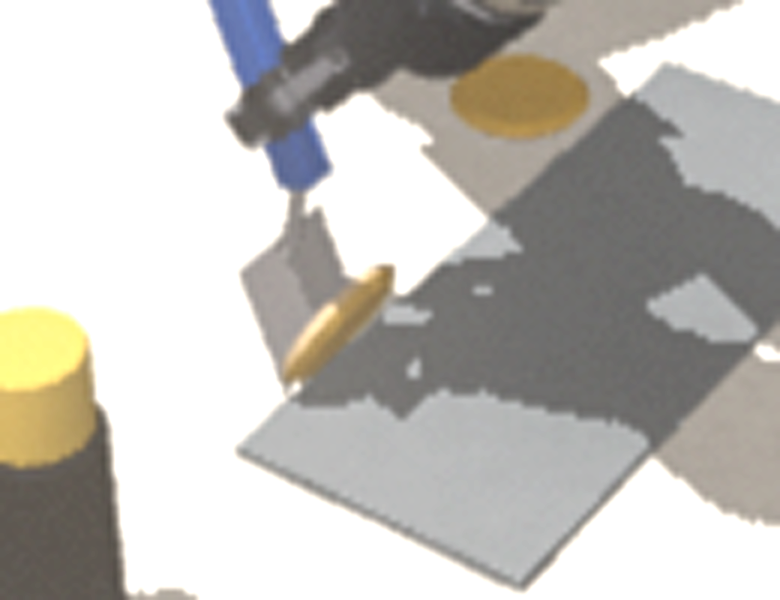

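The disc is past upright: it shows as a thin yellow ellipse from (290,380) to (390,270) in the crop. It is leaning over the board edge, with its lower rim held by the blade tip.

Request:
servo_tool(commands=[0.001,0,-0.012,0,-0.004,0,-1,0.001,0,-0.013,0,-0.004,0,-1,0.001,0,-0.012,0,-0.004,0,-1,0.001,0,-0.012,0,-0.004,0,-1,0.001,-0.001,-0.012,0,-0.003,0,-1,0,0,0,0,0,0,-1,0,0,0,0,0,0,-1,0,0,0,0,0,0,-1])

```text
t: 10.92
tcp_pos: [0.6444, -0.1925, 0.1438]
tool_rot: [0.908, -0.014, -0.418, -0.002]
force: [0.8, -0.9, -0.9]
finger_gap: 0.203
gripper_force: 78.5
```

Run:
```python
from sp import *
p,Rm=cur()
tip=p+Rm@OFF
s=snap('scene');cv2.imwrite('pics/c7.png',cv2.convertScaleAbs(cv2.resize(s['img'][180:280,190:320][:,:,::-1],None,fx=6,fy=6,interpolation=cv2.INTER_CUBIC),alpha=1.5))
plan([([.695,tip[1],.030],rel(80,-2),-1,7,OFF)])
```

```text
t 10.9167 tip [ 0.6638 -0.1946  0.0221] yaw/pitch/roll [-2.49 74.62 -1.03] F [ 0.8 -0.9 -0.9] M [-0.02 -0.49  0.01] gap 0.203 q [-0.35  1.11  0.68 -0.3   2.16  1.19]
7 [0.006,0,-0.011,0,-0.002,0,-1,0.006,0,-0.011,0,-0.002,0,-1,0.005,0,-0.011,0.001,-0.002,0,-1,0.006,0,-0.012,0,-0.002,0,-1,0.005,0,-0.011,0,-0.003,0,-1,0.005,0,-0.011,0,-0.002,0,-1,0.005,-0.001,-0.012,0.001,-0.002,0,-1]
```

View pics/c7.png

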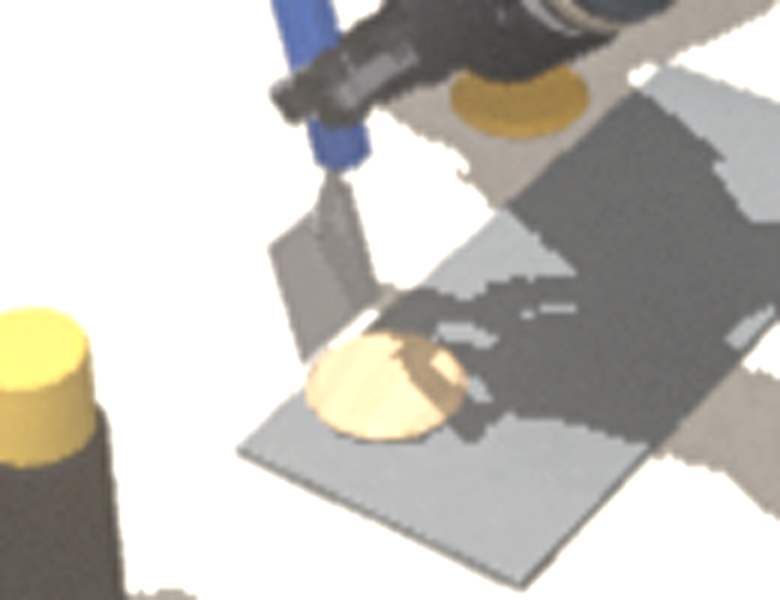

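The disc lies wood side up on the board at (387,385) in the crop, with its near rim close to the board edge. Next I back off, lower the tip and nudge the disc further on.

Run:
```python
from sp import *
p,Rm=cur()
s=snap('scene');print('disc',atz(s,(190+387/6,180+385/6),.018))
y=-.1946
a=plan([([.640,y,.024],Rm,-1,3,OFF),([.640,y,.0145],rel(75,-2.3),-1,2,OFF),([.640,y,.0145],rel(75,-2.3),-1,1,OFF)])
plan([([.676,y-.002,.0145],rel(75,-2.3),-1,9,OFF)],start=a)
```

```text
t 10.9667 tip [ 0.6637 -0.1944  0.022 ] yaw/pitch/roll [-2.48 74.66 -1.01] F [ 0.5 -0.2 -0.6] M [ 0.04 -0.5   0.07] gap 0.197 q [-0.35  1.11  0.68 -0.3   2.17  1.19]
disc [ 0.7007658  -0.21023317  0.018     ]
6 [-0.011,0.001,0.011,0,0,0,-1,-0.012,0,0.011,0,0,0,-1,-0.011,0.001,0.011,0,0,0,-1,0.008,0,0.006,0.001,0,0,-1,0.007,0,0.005,0.001,-0.001,0.001,-1,0,0,0,0,0,0,-1]
9 [0.005,0,-0.006,0,0,0,-1,0.005,0,-0.006,0,0,0,-1,0.006,0,-0.006,0,0,0,-1,0.005,0.001,-0.006,0,0,0,-1,0.005,0,-0.006,0,0,0,-1,0.005,0,-0.006,0,0,0,-1,0.005,0,-0.006,0,0,0,-1,0.006,0,-0.007,0,0,0,-1,0.005,0,-0.006,0,0,0,-1]
```

Request:
servo_tool(commands=[-0.011,0.001,0.011,0,0,0,-1,-0.012,0,0.011,0,0,0,-1,-0.011,0.001,0.011,0,0,0,-1,0.008,0,0.006,0.001,0,0,-1,0.007,0,0.005,0.001,-0.001,0.001,-1,0,0,0,0,0,0,-1])

```text
t: 11.52
tcp_pos: [0.6216, -0.1926, 0.1345]
tool_rot: [0.906, -0.019, -0.422, -0.007]
force: [0.0, 0.5, -1.4]
finger_gap: 0.194
gripper_force: 78.5
```

Request:
servo_tool(commands=[0.005,0,-0.006,0,0,0,-1,0.005,0,-0.006,0,0,0,-1,0.006,0,-0.006,0,0,0,-1,0.005,0.001,-0.006,0,0,0,-1,0.005,0,-0.006,0,0,0,-1,0.005,0,-0.006,0,0,0,-1,0.005,0,-0.006,0,0,0,-1,0.006,0,-0.007,0,0,0,-1,0.005,0,-0.006,0,0,0,-1,0,0,0,0,0,0,-1])

```text
t: 12.35
tcp_pos: [0.6586, -0.1943, 0.1356]
tool_rot: [0.906, -0.019, -0.422, -0.007]
force: [-1.1, -0.3, -0.7]
finger_gap: 0.196
gripper_force: 78.5
```

Run:
```python
from meas import *
from sp import *
p,Rm=cur()
s=snap('scene')
wood=lambda h,i:(h[...,0]>8)&(h[...,0]<25)&(h[...,1]>60)&(h[...,1]<150)&(h[...,2]>80)
m=mask(s,wood,[225,215,300,275]);w=world(s,m,.016);print('disc',m.sum(),w.mean(0),np.ptp(w,0))
# retreat, then stage for disc A
tip=p+Rm@OFF
a=plan([(tip+[-.03,0,.05],Rm,-1,3,OFF),([.560,-.19+.1,.075],rel(40),-1,None,OFF),([.555,.029,.05],rel(4),-1,None,OFF)])
```

```text
t 12.35 tip [ 0.677  -0.1962  0.0138] yaw/pitch/roll [-2.61 75.09 -0.36] F [-1.1 -0.3 -0.7] M [ 0.   -0.41 -0.01] gap 0.196 q [-0.35  1.15  0.6  -0.3   2.21  1.19]
disc 380 [ 0.71373253 -0.2095385 ] [0.06708027 0.07040395]
12 [-0.038,0.001,-0.006,0,0,0,-1,-0.039,0.001,-0.007,0,0,0,-1,-0.038,0.001,-0.006,0,0,0,-1,-0.035,-0.034,0.043,0,0.016,0,-1,-0.036,-0.034,0.04,0,0.016,0,-1,-0.038,-0.035,0.038,0,0.017,0,-1,-0.04,-0.034,0.035,0,0.016,0,-1,-0.041,-0.034,0.033,0,0.016,0,-1,-0.042,-0.035,0.029,0,0.016,0,-1,-0.013,-0.04,0.031,0,0.017,0,-1,-0.015,-0.039,0.032,0,0.016,0,-1,-0.014,-0.04,0.031,0,0.017,0,-1]
3 [-0.016,-0.039,0.03,0,0.017,0,-1,-0.017,-0.04,0.031,0,0.017,0,-1,-0.017,-0.04,0.029,0,0.016,0.001,-1]
```

Request:
servo_tool(commands=[-0.038,0.001,-0.006,0,0,0,-1,-0.039,0.001,-0.007,0,0,0,-1,-0.038,0.001,-0.006,0,0,0,-1,-0.035,-0.034,0.043,0,0.016,0,-1,-0.036,-0.034,0.04,0,0.016,0,-1,-0.038,-0.035,0.038,0,0.017,0,-1,-0.04,-0.034,0.035,0,0.016,0,-1,-0.041,-0.034,0.033,0,0.016,0,-1,-0.042,-0.035,0.029,0,0.016,0,-1,0,0,0,0,0,0,-1])

```text
t: 13.23
tcp_pos: [0.4549, -0.0771, 0.1633]
tool_rot: [0.989, -0.019, -0.146, -0.006]
force: [-3.7, 2.1, -2.3]
finger_gap: 0.194
gripper_force: 78.4
```

Run:
```python
from sp import *
p,Rm=cur()
a=plan([([.555,.029,.055],rel(4),-1,12,OFF)])
```

```text
t 13.2333 tip [ 0.5369 -0.0804  0.0714] yaw/pitch/roll [-1.71 41.99  0.65] F [-3.7  2.1 -2.3] M [ 0.12  0.07 -0.01] gap 0.194 q [-0.36  0.53  1.71 -0.09  1.18  1.3 ]
12 [-0.004,-0.018,0.014,0,0.009,0,-1,-0.004,-0.019,0.014,0,0.009,0,-1,-0.004,-0.018,0.014,0,0.008,0,-1,-0.004,-0.019,0.014,0,0.009,0,-1,-0.004,-0.018,0.015,-0.001,0.009,0,-1,-0.004,-0.019,0.014,0,0.009,0,-1,-0.005,-0.018,0.015,0,0.009,0,-1,-0.005,-0.019,0.015,0,0.008,0,-1,-0.005,-0.018,0.015,0,0.009,0,-1,-0.005,-0.019,0.015,0,0.009,0,-1,-0.005,-0.018,0.015,0,0.009,0,-1,-0.005,-0.019,0.015,0,0.009,0.001,-1]
```

Request:
servo_tool(commands=[-0.004,-0.018,0.014,0,0.009,0,-1,-0.004,-0.019,0.014,0,0.009,0,-1,-0.004,-0.018,0.014,0,0.008,0,-1,-0.004,-0.019,0.014,0,0.009,0,-1,-0.004,-0.018,0.015,-0.001,0.009,0,-1,-0.004,-0.019,0.014,0,0.009,0,-1,-0.005,-0.018,0.015,0,0.009,0,-1,-0.005,-0.019,0.015,0,0.008,0,-1,-0.005,-0.018,0.015,0,0.009,0,-1,-0.005,-0.019,0.015,0,0.009,0,-1,-0.005,-0.018,0.015,0,0.009,0,-1,-0.005,-0.019,0.015,0,0.009,0.001,-1])

```text
t: 14.23
tcp_pos: [0.4604, 0.0187, 0.0904]
tool_rot: [0.988, -0.015, 0.156, -0.007]
force: [0.6, -0.4, -1.4]
finger_gap: 0.197
gripper_force: 78.5
```

Request:
servo_tool(commands=[0,0,0,0,0,0,-1,0,0,0,0,0,0,-1])

```text
t: 14.4
tcp_pos: [0.4616, 0.0176, 0.091]
tool_rot: [0.987, -0.016, 0.157, -0.006]
force: [0.3, -0.3, -1.5]
finger_gap: 0.198
gripper_force: 78.5
```

Run:
```python
from sp import *
p,Rm=cur()
a=plan([([.552,.029,.012],rel(4),-1,5,OFF),([.552,.029,.012],rel(4),-1,2,OFF)])
```

```text
t 14.4 tip [0.5814 0.0138 0.0624] yaw/pitch/roll [-1.44  7.13  1.02] F [ 0.3 -0.3 -1.5] M [-0.06  0.2   0.05] gap 0.198 q [-0.26  0.54  2.19  0.71  0.13  0.65]
7 [-0.019,-0.006,0.018,-0.001,0.002,0,-1,-0.019,-0.006,0.018,0,0.001,0,-1,-0.019,-0.007,0.017,-0.001,0.002,0.001,-1,-0.02,-0.006,0.017,-0.001,0.002,0,-1,-0.02,-0.006,0.017,0,0.002,0,-1,0,0,0,0,0,0,-1,0,0,0,0,0,0,-1]
```

Run:
```python
from sp import *
p,Rm=cur()
a=plan([([.552,.029,.03],rel(12),-1,8,OFF),([.552,.029,.03],rel(12),-1,2,OFF)])
```

```text
t 14.4 tip [0.5814 0.0138 0.0624] yaw/pitch/roll [-1.44  7.13  1.02] F [ 0.3 -0.3 -1.5] M [-0.06  0.2   0.05] gap 0.198 q [-0.26  0.54  2.19  0.71  0.13  0.65]
10 [-0.008,-0.004,0.003,0,-0.002,0,-1,-0.008,-0.004,0.004,-0.001,-0.001,0,-1,-0.009,-0.004,0.003,0,-0.002,0,-1,-0.008,-0.004,0.003,-0.001,-0.002,0.001,-1,-0.008,-0.004,0.004,0,-0.001,0,-1,-0.008,-0.004,0.004,0,-0.002,0,-1,-0.007,-0.004,0.004,-0.001,-0.002,0,-1,-0.008,-0.004,0.003,0,-0.002,0,-1,0,0,0,0,0,0,-1,0,0,0,0,0,0,-1]
```

Request:
servo_tool(commands=[-0.008,-0.004,0.003,0,-0.002,0,-1,-0.008,-0.004,0.004,-0.001,-0.001,0,-1,-0.009,-0.004,0.003,0,-0.002,0,-1,-0.008,-0.004,0.003,-0.001,-0.002,0.001,-1,-0.008,-0.004,0.004,0,-0.001,0,-1,-0.008,-0.004,0.004,0,-0.002,0,-1,-0.007,-0.004,0.004,-0.001,-0.002,0,-1,-0.008,-0.004,0.003,0,-0.002,0,-1,0,0,0,0,0,0,-1,0,0,0,0,0,0,-1])

```text
t: 15.23
tcp_pos: [0.4347, 0.0346, 0.069]
tool_rot: [0.993, -0.02, 0.114, 0.002]
force: [0.3, 0.7, -0.4]
finger_gap: 0.192
gripper_force: 78.5
```

Run:
```python
from sp import *
p,Rm=cur()
a=plan([([.552,.029,.0015],rel(12),-1,7,OFF),([.552,.029,.0015],rel(12),-1,2,OFF)])
```

```text
t 15.2333 tip [0.5515 0.0292 0.0301] yaw/pitch/roll [-2.19 12.15  0.02] F [ 0.3  0.7 -0.4] M [-0.01  0.17 -0.02] gap 0.192 q [-0.2   0.58  2.2   0.27  0.13  1.14]
9 [-0.002,0,0.008,0,0,0,-1,-0.001,0,0.008,0,0,0,-1,-0.002,0,0.008,0,0,0,-1,-0.002,0,0.008,0,0,0,-1,-0.002,0,0.008,0,0,0,-1,-0.001,0,0.008,0,0,0,-1,-0.002,0,0.008,0,0,0,-1,0,0,0,0,0,0,-1,0,0,0,0,0,0,-1]
```

Request:
servo_tool(commands=[-0.002,0,0.008,0,0,0,-1,-0.001,0,0.008,0,0,0,-1,-0.002,0,0.008,0,0,0,-1,-0.002,0,0.008,0,0,0,-1,-0.002,0,0.008,0,0,0,-1,-0.001,0,0.008,0,0,0,-1,-0.002,0,0.008,0,0,0,-1,0,0,0,0,0,0,-1,0,0,0,0,0,0,-1])

```text
t: 15.98
tcp_pos: [0.4349, 0.0345, 0.0403]
tool_rot: [0.993, -0.021, 0.113, 0.002]
force: [1.1, 0.8, -1.0]
finger_gap: 0.198
gripper_force: 78.5
```

Run:
```python
from sp import *
p,Rm=cur()
d=np.array([cos(radians(-2.3)),sin(radians(-2.3)),0]);t=np.array([.6696,.0245,.0008])
a=plan([(t-.066*d,rel(12),-1,10,OFF),(t-.066*d,rel(12),-1,2,OFF)])
plan([(t-.014*d,rel(12),-1,12,OFF)],start=a)
```

```text
t 15.9833 tip [0.5517 0.0289 0.0013] yaw/pitch/roll [-2.27 12.16  0.04] F [ 1.1  0.8 -1. ] M [ 0.02  0.11 -0.02] gap 0.198 q [-0.2   0.66  2.22  0.79  0.05  0.63]
12 [0.01,0,0.003,0,0,0,-1,0.01,0,0.002,0,0,0,-1,0.01,0,0.003,0,0,0,-1,0.01,0,0.002,0,0,0,-1,0.01,-0.001,0.003,0,0,0,-1,0.01,0,0.002,0,0,0,-1,0.01,0,0.003,0,0,0,-1,0.011,0,0.002,0,0,0,-1,0.01,0,0.003,0,0,0,-1,0.01,0,0.002,0,0,0,-1,0,0,0,0,0,0,-1,0,0,0,0,0,0,-1]
12 [0.008,0,0.002,0,0,0,-1,0.009,0,0.002,0,0,0,-1,0.008,0,0.002,0,0,0,-1,0.009,0,0.002,0,0,0,-1,0.008,0,0.002,0,0,0,-1,0.008,0,0.002,0,0,0,-1,0.009,0,0.002,0,0,0,-1,0.008,0,0.002,0,0,0,-1,0.009,0,0.002,0,0,0,-1,0.008,0,0.002,0,0,0,-1,0.009,0,0.002,0,0,0,-1,0.008,0,0.002,0,0,0,-1]
```

Request:
servo_tool(commands=[0.01,0,0.003,0,0,0,-1,0.01,0,0.002,0,0,0,-1,0.01,0,0.003,0,0,0,-1,0.01,0,0.002,0,0,0,-1,0.01,-0.001,0.003,0,0,0,-1,0.01,0,0.002,0,0,0,-1,0.01,0,0.003,0,0,0,-1,0.011,0,0.002,0,0,0,-1,0.01,0,0.003,0,0,0,-1,0.01,0,0.002,0,0,0,-1,0,0,0,0,0,0,-1,0,0,0,0,0,0,-1])

```text
t: 16.98
tcp_pos: [0.487, 0.033, 0.0397]
tool_rot: [0.993, -0.02, 0.114, 0.003]
force: [0.2, -0.1, -0.5]
finger_gap: 0.199
gripper_force: 78.5
```

Run:
```python
from sp import *
p,Rm=cur()
d=np.array([cos(radians(-2.3)),sin(radians(-2.3)),0]);t=np.array([.6696,.0245,.0008])
plan([(t-.014*d,rel(12),-1,11,OFF)])
```

```text
t 16.9833 tip [0.6038 0.0274 0.0008] yaw/pitch/roll [-2.230e+00  1.213e+01  1.000e-02] F [ 0.2 -0.1 -0.5] M [-0.03  0.    0.03] gap 0.199 q [-0.18  0.67  2.09  0.2   0.16  1.24]
11 [0.009,0,0.002,0,0,0,-1,0.009,0,0.002,0,0,0,-1,0.009,0,0.002,0,0,0,-1,0.01,0,0.003,0,0,0,-1,0.009,0,0.002,0,0,0,-1,0.009,0,0.002,0,0,0,-1,0.009,0,0.002,0,0,0,-1,0.009,0,0.002,0,0,0,-1,0.009,0,0.002,0,0,0,-1,0.01,0,0.003,0,0,0,-1,0.009,0,0.002,0,0,0,-1]
```

Request:
servo_tool(commands=[0.009,0,0.002,0,0,0,-1,0.009,0,0.002,0,0,0,-1,0.009,0,0.002,0,0,0,-1,0.01,0,0.003,0,0,0,-1,0.009,0,0.002,0,0,0,-1,0.009,0,0.002,0,0,0,-1,0.009,0,0.002,0,0,0,-1,0.009,0,0.002,0,0,0,-1,0.009,0,0.002,0,0,0,-1,0.01,0,0.003,0,0,0,-1,0.009,0,0.002,0,0,0,-1,0,0,0,0,0,0,-1])

```text
t: 17.98
tcp_pos: [0.54, 0.0307, 0.0394]
tool_rot: [0.993, -0.02, 0.114, 0.003]
force: [0.0, -0.1, 0.5]
finger_gap: 0.2
gripper_force: 78.8
```

Run:
```python
from sp import *
from meas import *
p,Rm=cur()
s=snap('scene');cv2.imwrite('pics/c8.png',cv2.convertScaleAbs(cv2.resize(s['img'][170:270,220:350][:,:,::-1],None,fx=6,fy=6,interpolation=cv2.INTER_CUBIC),alpha=1.5))
m=mask(s,yel,[255,175,320,215]);w=world(s,m,.01);print('disc',m.sum(),w.mean(0),np.ptp(w,0))
tip=p+Rm@OFF
plan([(tip+[.002,0,.001],rel(66),-1,16,OFF)])
```

```text
t 17.9833 tip [6.569e-01 2.520e-02 6.000e-04] yaw/pitch/roll [-2.230e+00  1.206e+01  1.000e-02] F [ 0.  -0.1  0.5] M [0.08 0.04 0.01] gap 0.2 q [-0.17  0.69  1.95  0.1   0.27  1.35]
disc 226 [0.63032179 0.02956437] [0.07232776 0.0674059 ]
12 [0.008,0,-0.012,0,-0.009,0,-1,0.008,0,-0.012,0,-0.01,0,-1,0.009,0,-0.013,0,-0.009,0,-1,0.008,0,-0.012,0,-0.009,0,-1,0.008,0,-0.012,0,-0.01,0,-1,0.008,0,-0.012,0,-0.009,0,-1,0.008,0,-0.013,0,-0.01,0,-1,0.008,0,-0.012,0,-0.009,0,-1,0.009,0,-0.012,0,-0.009,0,-1,0.008,0,-0.013,0,-0.01,0,-1,0.008,0,-0.012,0,-0.009,0,-1,0.008,0,-0.012,0,-0.009,0,-1]
4 [0.008,0,-0.013,0,-0.01,0,-1,0.008,0,-0.012,0,-0.009,0,-1,0.008,-0.001,-0.013,0,-0.01,0,-1,0.008,0,-0.012,0,-0.009,0,-1]
```

View pics/c8.png

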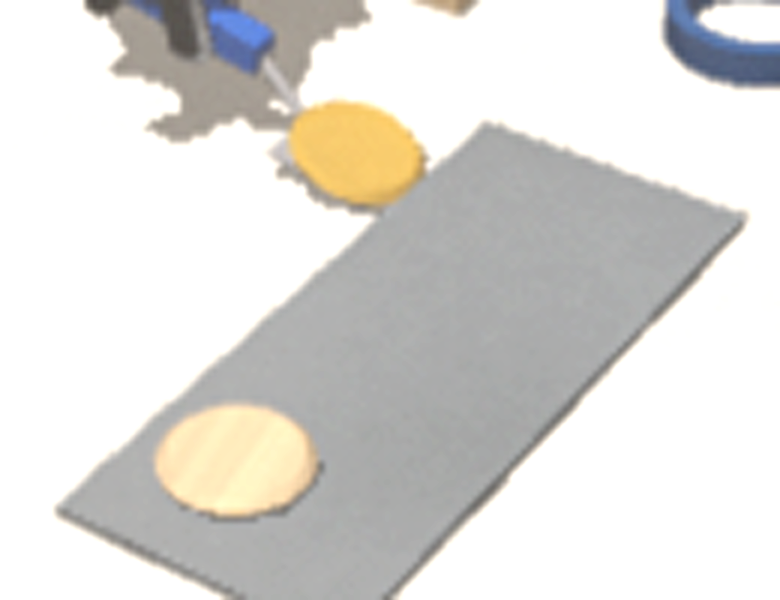

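Disc B lies flat on the board, wood side up, at (237,460) in the crop. Disc A sits on the blade at (355,150), against the board edge.

Request:
servo_tool(commands=[0.008,0,-0.012,0,-0.009,0,-1,0.008,0,-0.012,0,-0.01,0,-1,0.009,0,-0.013,0,-0.009,0,-1,0.008,0,-0.012,0,-0.009,0,-1,0.008,0,-0.012,0,-0.01,0,-1,0.008,0,-0.012,0,-0.009,0,-1,0.008,0,-0.013,0,-0.01,0,-1,0.008,0,-0.012,0,-0.009,0,-1,0.009,0,-0.012,0,-0.009,0,-1,0.008,0,-0.013,0,-0.01,0,-1,0,0,0,0,0,0,-1,0,0,0,0,0,0,-1])

```text
t: 19.03
tcp_pos: [0.5817, 0.0291, 0.097]
tool_rot: [0.983, -0.02, -0.18, -0.004]
force: [0.3, -0.0, 0.2]
finger_gap: 0.199
gripper_force: 78.3
```

Run:
```python
from sp import *
p,Rm=cur()
tip=p+Rm@OFF
plan([((.660,tip[1],.003),rel(68),-1,8,OFF)])
```

```text
t 19.0333 tip [ 6.572e-01  2.520e-02 -4.000e-04] yaw/pitch/roll [-2.18 45.93  0.14] F [ 0.3 -0.   0.2] M [ 0.01 -0.28  0.02] gap 0.199 q [-0.13  0.79  1.38 -0.03  1.34  1.5 ]
8 [0.007,0,-0.011,0,-0.008,0,-1,0.007,0,-0.011,0,-0.007,0,-1,0.006,0,-0.011,0,-0.008,0,-1,0.007,0,-0.011,0,-0.008,0,-1,0.006,0,-0.011,0,-0.007,0,-1,0.007,-0.001,-0.011,0,-0.008,0,-1,0.006,0,-0.011,0,-0.008,0,-1,0.007,0,-0.011,0,-0.007,0,-1]
```

Request:
servo_tool(commands=[0.007,0,-0.011,0,-0.008,0,-1,0.007,0,-0.011,0,-0.007,0,-1,0.006,0,-0.011,0,-0.008,0,-1,0.007,0,-0.011,0,-0.008,0,-1,0.006,0,-0.011,0,-0.007,0,-1,0.007,-0.001,-0.011,0,-0.008,0,-1,0.006,0,-0.011,0,-0.008,0,-1,0.007,0,-0.011,0,-0.007,0,-1,0,0,0,0,0,0,-1,0,0,0,0,0,0,-1])

```text
t: 19.87
tcp_pos: [0.6247, 0.0279, 0.121]
tool_rot: [0.931, -0.019, -0.366, -0.008]
force: [-2.1, -0.5, -1.7]
finger_gap: 0.192
gripper_force: 78.2
```

Run:
```python
from sp import *
p,Rm=cur()
tip=p+Rm@OFF
plan([((.671,tip[1],.022),rel(75),-1,6,OFF)])
```

```text
t 19.8667 tip [0.6579 0.0258 0.0023] yaw/pitch/roll [-2.01 68.08  0.34] F [-2.1 -0.5 -1.7] M [-0.04 -0.05  0.04] gap 0.192 q [-0.11  1.01  0.94 -0.05  1.94  1.5 ]
6 [0.001,0,-0.012,0,-0.003,0,-1,0.002,-0.001,-0.012,0,-0.003,0,-1,0.001,0,-0.012,0,-0.004,0,-1,0.001,0,-0.012,0,-0.003,0,-1,0,0,-0.012,0,-0.003,0,-1,0.001,-0.001,-0.011,0,-0.003,0,-1]
```

Request:
servo_tool(commands=[0.001,0,-0.012,0,-0.003,0,-1,0.002,-0.001,-0.012,0,-0.003,0,-1,0.001,0,-0.012,0,-0.004,0,-1,0.001,0,-0.012,0,-0.003,0,-1,0,0,-0.012,0,-0.003,0,-1,0.001,-0.001,-0.011,0,-0.003,0,-1,0,0,0,0,0,0,-1,0,0,0,0,0,0,-1,0,0,0,0,0,0,-1])

```text
t: 20.62
tcp_pos: [0.6531, 0.0278, 0.1453]
tool_rot: [0.908, -0.019, -0.419, -0.009]
force: [0.1, 0.3, -1.0]
finger_gap: 0.199
gripper_force: 78.4
```

```bash
cat >> meas.py <<'E'
wood=lambda h,i:(h[...,0]>8)&(h[...,0]<25)&(h[...,1]>60)&(h[...,1]<150)&(h[...,2]>80)
E
python3 - <<'E'
from sp import *
from meas import *
p,Rm=cur()
s=snap('scene');m=mask(s,wood,[262,175,330,230]);w=world(s,m,.016);print('disc',m.sum(),w.mean(0),np.ptp(w,0))
y=m.sum();m=mask(s,yel,[255,175,320,230]);print('yellow',m.sum())
tip=p+Rm@OFF
a=plan([([tip[0]-.024,tip[1],.024],Rm,-1,3,OFF),([tip[0]-.024,tip[1],.0145],rel(75,-2.3),-1,2,OFF),([tip[0]-.024,tip[1],.0145],rel(75,-2.3),-1,1,OFF)])
plan([([.685,tip[1]-.002,.0145],rel(75,-2.3),-1,10,OFF)],start=a)
E
```

```text
t 20.6167 tip [0.6722 0.0263 0.0235] yaw/pitch/roll [-1.85 74.75  0.5 ] F [ 0.1  0.3 -1. ] M [ 0.01 -0.51 -0.01] gap 0.199 q [-0.11  1.09  0.73 -0.06  2.18  1.49]
disc 265 [0.70379403 0.01666984] [0.0678899  0.07153387]Traceback (most recent call last):
  File "<stdin>", line 5, in <module>
  File "meas.py", line 6, in mask
    return l==1+np.argmax(st[1:,4])
                ~~~~~~~~~^^^^^^^^^^
    return _wrapfunc(a, 'argmax', axis=axis, out=out, **kwds)
    return bound(*args, **kwds)
ValueError: attempt to get argmax of an empty sequence
```

Run:
```python
from sp import *
p,Rm=cur()
tip=p+Rm@OFF
a=plan([([tip[0]-.024,tip[1],.024],Rm,-1,3,OFF),([tip[0]-.024,tip[1],.0145],rel(75,-2.3),-1,2,OFF),([tip[0]-.024,tip[1],.0145],rel(75,-2.3),-1,1,OFF)])
plan([([.685,tip[1]-.002,.0145],rel(75,-2.3),-1,10,OFF)],start=a)
```

```text
t 20.6667 tip [0.6721 0.0262 0.0236] yaw/pitch/roll [-1.86 74.78  0.49] F [-0.1  0.5 -0.7] M [-0.02 -0.5  -0.04] gap 0.196 q [-0.11  1.09  0.73 -0.06  2.18  1.49]
6 [-0.011,0.001,0.012,0,0,0,-1,-0.01,0,0.012,0,0,0,-1,-0.011,0.001,0.012,0,0,0,-1,0.008,0,0.006,0,0,0,-1,0.007,-0.001,0.006,0,-0.001,0,-1,0,0,0,0,0,0,-1]
10 [0.005,0,-0.006,0,0,0,-1,0.005,0,-0.005,0,0,0,-1,0.004,0,-0.006,0,0,0,-1,0.005,0.001,-0.006,0,0,0,-1,0.005,0,-0.005,0,0,0,-1,0.005,0,-0.006,0,0,0,-1,0.004,0,-0.006,0,0,0,-1,0.005,0,-0.006,0,0,0,-1,0.005,0,-0.005,0,0,0,-1,0.005,0,-0.006,0,0,0,-1]
```

Request:
servo_tool(commands=[-0.011,0.001,0.012,0,0,0,-1,-0.01,0,0.012,0,0,0,-1,-0.011,0.001,0.012,0,0,0,-1,0.008,0,0.006,0,0,0,-1,0.007,-0.001,0.006,0,-0.001,0,-1,0,0,0,0,0,0,-1])

```text
t: 21.17
tcp_pos: [0.6294, 0.0283, 0.1347]
tool_rot: [0.906, -0.019, -0.423, -0.009]
force: [0.1, 1.0, -1.3]
finger_gap: 0.197
gripper_force: 78.4
```

Request:
servo_tool(commands=[0.005,0,-0.006,0,0,0,-1,0.005,0,-0.005,0,0,0,-1,0.004,0,-0.006,0,0,0,-1,0.005,0.001,-0.006,0,0,0,-1,0.005,0,-0.005,0,0,0,-1,0.005,0,-0.006,0,0,0,-1,0.004,0,-0.006,0,0,0,-1,0.005,0,-0.006,0,0,0,-1,0.005,0,-0.005,0,0,0,-1,0.005,0,-0.006,0,0,0,-1,0,0,0,0,0,0,-1])

```text
t: 22.08
tcp_pos: [0.6673, 0.0262, 0.1362]
tool_rot: [0.906, -0.019, -0.423, -0.009]
force: [-1.1, 0.5, 0.7]
finger_gap: 0.198
gripper_force: 78.4
```

Run:
```python
from sp import *
from meas import *
p,Rm=cur()
s=snap('scene');m=mask(s,wood,[262,175,330,230]);w=world(s,m,.016);print('disc',m.sum(),w.mean(0),np.ptp(w,0))
m=mask(s,wood,[215,220,300,275]);w=world(s,m,.016);print('discB',m.sum(),w.mean(0),np.ptp(w,0))
tip=p+Rm@OFF
a=plan([(tip+[-.04,0,.06],Rm,-1,3,OFF),([.53,-.10,.11],rel(45),-1,None,OFF)])
```

```text
t 22.0833 tip [0.6855 0.0247 0.0143] yaw/pitch/roll [-1.85 75.21  0.52] F [-1.1  0.5  0.7] M [-0.03 -0.21 -0.02] gap 0.198 q [-0.11  1.13  0.67 -0.06  2.22  1.49]
disc 280 [0.72321351 0.01556786] [0.06967897 0.07105804]
discB 378 [ 0.71448104 -0.20954762] [0.06906826 0.07040395]
9 [-0.048,0.001,-0.005,0,0,0,-1,-0.047,0.001,-0.006,0,0,0,-1,-0.048,0.001,-0.005,0,0,0,-1,-0.043,0.043,0.039,0,0.014,0,-1,-0.045,0.043,0.037,0,0.014,0,-1,-0.047,0.043,0.033,0,0.014,0,-1,-0.047,0.043,0.03,0,0.014,0,-1,-0.048,0.044,0.027,0,0.014,0,-1,-0.049,0.043,0.024,0,0.014,0,-1]
```

Request:
servo_tool(commands=[-0.048,0.001,-0.005,0,0,0,-1,-0.047,0.001,-0.006,0,0,0,-1,-0.048,0.001,-0.005,0,0,0,-1,-0.043,0.043,0.039,0,0.014,0,-1,-0.045,0.043,0.037,0,0.014,0,-1,-0.047,0.043,0.033,0,0.014,0,-1,-0.047,0.043,0.03,0,0.014,0,-1,-0.048,0.044,0.027,0,0.014,0,-1,-0.049,0.043,0.024,0,0.014,0,-1,0,0,0,0,0,0,-1])

```text
t: 22.97
tcp_pos: [0.441, -0.0956, 0.2068]
tool_rot: [0.984, -0.022, -0.177, -0.005]
force: [-1.0, 1.0, -0.9]
finger_gap: 0.196
gripper_force: 78.4
```

Run:
```python
from sp import *
p,Rm=cur()
a=plan([([.53,-.24,.12],rel(20,-5),-1,8,OFF),([.522,-.361,.07],rel(0,-5),-1,10,OFF)])
```

```text
t 22.9667 tip [ 0.5171 -0.0996  0.1099] yaw/pitch/roll [-2.3  45.57  0.29] F [-1.   1.  -0.9] M [ 0.07 -0.18 -0.04] gap 0.196 q [-0.38  0.49  1.66 -0.12  1.34  1.28]
12 [-0.003,0.034,0.008,0,0.009,0.001,-1,-0.003,0.034,0.008,0,0.009,0.001,-1,-0.002,0.033,0.008,0,0.009,0.001,-1,-0.002,0.034,0.009,0,0.009,0.001,-1,-0.002,0.034,0.008,0,0.008,0,-1,-0.001,0.033,0.01,0,0.009,0.001,-1,-0.001,0.034,0.009,0,0.009,0.001,-1,-0.001,0.033,0.01,0.001,0.009,0.001,-1,-0.005,0.024,0.017,0,0.006,0,-1,-0.005,0.025,0.018,0,0.005,0,-1,-0.005,0.024,0.017,0,0.006,0,-1,-0.006,0.024,0.017,0,0.005,0,-1]
6 [-0.006,0.025,0.017,0,0.006,0,-1,-0.007,0.024,0.018,0,0.005,0,-1,-0.006,0.024,0.017,0,0.006,0,-1,-0.007,0.025,0.017,0,0.005,0,-1,-0.008,0.024,0.017,0,0.006,0,-1,-0.007,0.024,0.016,0,0.006,0,-1]
```

Request:
servo_tool(commands=[-0.003,0.034,0.008,0,0.009,0.001,-1,-0.003,0.034,0.008,0,0.009,0.001,-1,-0.002,0.033,0.008,0,0.009,0.001,-1,-0.002,0.034,0.009,0,0.009,0.001,-1,-0.002,0.034,0.008,0,0.008,0,-1,-0.001,0.033,0.01,0,0.009,0.001,-1,-0.001,0.034,0.009,0,0.009,0.001,-1,-0.001,0.033,0.01,0.001,0.009,0.001,-1,-0.005,0.024,0.017,0,0.006,0,-1,-0.005,0.025,0.018,0,0.005,0,-1,-0.005,0.024,0.017,0,0.006,0,-1,-0.006,0.024,0.017,0,0.005,0,-1])

```text
t: 23.97
tcp_pos: [0.4235, -0.2785, 0.1379]
tool_rot: [0.992, -0.042, 0.12, 0.005]
force: [0.3, 0.8, -0.6]
finger_gap: 0.2
gripper_force: 78.5
```

Request:
servo_tool(commands=[-0.006,0.025,0.017,0,0.006,0,-1,-0.007,0.024,0.018,0,0.005,0,-1,-0.006,0.024,0.017,0,0.006,0,-1,-0.007,0.025,0.017,0,0.005,0,-1,-0.008,0.024,0.017,0,0.006,0,-1,-0.007,0.024,0.016,0,0.006,0,-1,0,0,0,0,0,0,-1,0,0,0,0,0,0,-1])

```text
t: 24.63
tcp_pos: [0.4141, -0.3505, 0.0825]
tool_rot: [0.974, -0.042, 0.224, 0.008]
force: [0.6, 0.3, 0.2]
finger_gap: 0.202
gripper_force: 78.4
```

Run:
```python
from sp import *
from meas import *
p,Rm=cur()
s=snap('top');save(s,'t2.png')
a=plan([([.525,-.3615,.006],rel(0,-5),-1,9,OFF),([.525,-.3615,.006],rel(0,-5),-1,2,OFF)])
```

```text
t 24.6333 tip [ 0.5362 -0.3617  0.0706] yaw/pitch/roll [-4.78 -0.74  0.15] F [0.6 0.3 0.2] M [0.01 0.31 0.03] gap 0.202 q [-1.13  0.63  2.02  1.03  0.46 -0.4 ]
11 [-0.008,0,0.012,0,0,0,-1,-0.009,0,0.011,0,0,0,-1,-0.008,0.001,0.012,0,-0.001,0,-1,-0.009,0,0.011,0,0,0,-1,-0.008,0,0.012,0,0,0,-1,-0.008,0,0.012,0,0,0,-1,-0.009,0.001,0.011,-0.001,-0.001,0.001,-1,-0.008,0,0.012,0,0,0,-1,-0.008,0,0.012,0,0,0,-1,0,0,0,0,0,0,-1,0,0,0,0,0,0,-1]
```

Request:
servo_tool(commands=[-0.008,0,0.012,0,0,0,-1,-0.009,0,0.011,0,0,0,-1,-0.008,0.001,0.012,0,-0.001,0,-1,-0.009,0,0.011,0,0,0,-1,-0.008,0,0.012,0,0,0,-1,-0.008,0,0.012,0,0,0,-1,-0.009,0.001,0.011,-0.001,-0.001,0.001,-1,-0.008,0,0.012,0,0,0,-1,-0.008,0,0.012,0,0,0,-1,0,0,0,0,0,0,-1,0,0,0,0,0,0,-1])

```text
t: 25.6
tcp_pos: [0.4038, -0.3497, 0.0196]
tool_rot: [0.975, -0.044, 0.218, 0.011]
force: [-0.4, -0.3, 0.3]
finger_gap: 0.197
gripper_force: 78.4
```

Run:
```python
from sp import *
p,Rm=cur();tip=p+Rm@OFF
a=plan([([tip[0],tip[1],.004],rel(0,-5),-1,2,OFF)])
```

```text
t 25.6 tip [ 0.5257 -0.3616  0.0062] yaw/pitch/roll [-5.1  -0.06 -0.1 ] F [-0.4 -0.3  0.3] M [0.08 0.22 0.01] gap 0.197 q [-1.14  0.77  2.05  1.37  0.39 -0.78]
2 [-0.001,0,0.002,0,0,0,-1,-0.001,0,0.002,0,0,0,-1]
```

Request:
servo_tool(commands=[-0.001,0,0.002,0,0,0,-1,-0.001,0,0.002,0,0,0,-1,0,0,0,0,0,0,-1,0,0,0,0,0,0,0,0,0,0,0,0,0,0,0,0,0,0,0,0,0,0,0,0,0,0,0,0,0,0,0,0,0,0,0])

```text
t: 26.27
tcp_pos: [0.4031, -0.3502, 0.0171]
tool_rot: [0.975, -0.045, 0.218, 0.011]
force: [0.6, 0.6, -0.2]
finger_gap: 0.501
gripper_force: 0.0
```

Request:
servo_tool(commands=[0,0,-0.03,0,0,0,0,0,0,-0.03,0,0,0,0,0,0,-0.05,0,0,0,0,0,0,-0.06,0,0,0,0,0,0,-0.06,0,0,0,0,0,0,-0.06,0,0,0,0,0,0,0,0,0,0,0,0,0,0,0,0,0,0])

```text
t: 26.93
tcp_pos: [0.3414, -0.345, 0.1496]
tool_rot: [0.975, -0.045, 0.219, 0.013]
force: [0.3, -0.8, 0.4]
finger_gap: 0.499
gripper_force: 0.0
```

Run:
```python
from sp import *
cur()
s=snap('top');save(s,'t3.png')
cv2.imwrite('pics/c9.png',cv2.convertScaleAbs(cv2.resize(s['img'][110:310,80:420][:,:,::-1],(800,470),interpolation=cv2.INTER_CUBIC),alpha=1.5))
```

```text
t 26.9333 tip [ 0.4633 -0.3572  0.1364] yaw/pitch/roll [-5.22 -0.14 -0.32] F [ 0.3 -0.8  0.4] M [-0.03  0.16  0.01] gap 0.499 q [-1.28  0.44  2.1   0.81  0.58 -0.3 ]
```

View pics/c9.png

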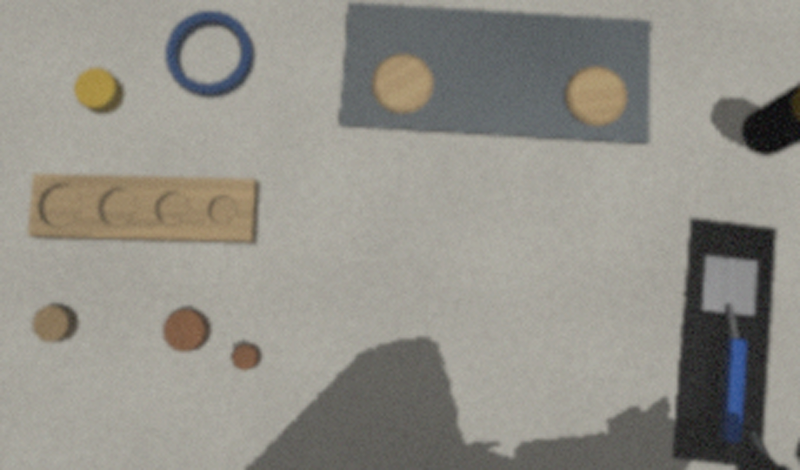

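The job so far looks right. Both discs are wood side up and clear of the board edge, at (404,83) and (597,96) in the crop. The spatula is back on its mat. Next are the feet.

```bash
cat > circ.py <<'E'
from meas import *
from scipy.ndimage import map_coordinates
from scipy.optimize import minimize
def avg(n,k=6):
    ss=[snap(n) for _ in range(k)];s=dict(ss[-1]);s['g']=np.mean([x['img'].astype(float).mean(2) for x in ss],0);return s
def score(s,c,r,z,half=100,w=.0025):
    a=np.radians(90+np.linspace(-half,half,60));u=np.c_[np.cos(a),np.sin(a)]  # +y is to the left in the picture
    f=lambda q:map_coordinates(s['g'],proj(s,np.c_[c+u*q,np.full(60,z)]).T[::-1],order=3)
    return np.mean(f(r+w)-f(r-w))
def fit(s,c,r,z,half=100):
    best=max(((score(s,np.array(c)+[dx,dy],r,z,half),dx,dy) for dx in np.arange(-.008,.0081,.002) for dy in np.arange(-.010,.0101,.002)))
    o=minimize(lambda p:-score(s,p,r,z,half),np.array(c)+best[1:],method='Nelder-Mead',options=dict(initial_simplex=np.array(c)+best[1:]+np.array([[0,0],[.001,0],[0,.001]])))
    return o.x,-o.fun
E
python3 - <<'E'
from circ import *
s=avg('top')
for r in(.014,.017,.020,.023):
    print(r,[(n,(fit(s,c,r,.032)[0]*1000).round(1).tolist(),round(fit(s,c,r,.032)[1],1)) for n,c in(('f1',(.44,.395)),('f2',(.4356,.2485)),('f3',(.4085,.182)))])
# block: hole left rims
for i,(y,r) in enumerate(((.215,.01525),(.272,.01825),(.333,.02125),(.397,.02425))):
    for h in(60,80):
        x,v=fit(s,(.5685,y),r,.03,h);print('hole',i,h,(x*1000).round(1),round(v,1))
# block clean top edges: left (y max) and far (x max)
def edge(pts,n):
    o=[]
    for p in pts:
        t=np.arange(-.008,.0081,.0002);g=map_coordinates(s['g'],proj(s,np.c_[np.array(p)+t[:,None]*np.array(n),np.full(len(t),.03)]).T[::-1],order=3)
        d=np.abs(np.gradient(g));o.append(t[np.argmax(d)])
    return np.array(o)
e=edge([(x,.430) for x in np.linspace(.545,.595,8)],(0,1));print('left',.430+np.median(e),e.std())
e=edge([(.6035,y) for y in np.linspace(.2,.41,12)],(1,0));k=np.polyfit(np.linspace(.2,.41,12),.6035+e,1);print('far',np.polyval(k,.305),degs:=np.degrees(np.arctan(k[0])))
E
```

```text
0.014 [('f1', [440.0, 404.4], np.float64(17.4)), ('f2', [432.8, 260.1], np.float64(21.5)), ('f3', [410.2, 183.9], np.float64(34.4))]
0.017 [('f1', [439.6, 400.8], np.float64(19.4)), ('f2', [433.6, 257.1], np.float64(23.3)), ('f3', [410.2, 180.6], np.float64(34.0))]
0.02 [('f1', [440.1, 396.6], np.float64(22.7)), ('f2', [436.2, 254.2], np.float64(27.2)), ('f3', [411.0, 177.2], np.float64(24.3))]
0.023 [('f1', [439.6, 392.6], np.float64(22.1)), ('f2', [436.6, 250.3], np.float64(33.3)), ('f3', [411.3, 173.7], np.float64(17.7))]
hole 0 60 [568.9 218.2] 16.9
hole 0 80 [568.9 218.5] 15.2
hole 1 60 [568.9 274. ] 18.6
hole 1 80 [568.8 274.3] 16.1
hole 2 60 [569.1 334.7] 19.6
hole 2 80 [569.1 335. ] 17.1
hole 3 60 [569.2 399.3] 21.9
hole 3 80 [569.3 399.6] 19.2
left 0.4309 0.004467381783550621
far 0.6043666666666665 0.11752963928414954
```

Run:
```python
from plan import *
plan([([.39,-.25,.2],tool(0),.2,None,(0,0,0)),([.4102,.184,.10],tool(0),.2,None,(0,0,0))])
```

```text
12 [0.029,-0.049,-0.015,0.001,-0.017,-0.004,0.2,0.029,-0.048,-0.019,0.001,-0.018,-0.003,0.2,0.027,-0.048,-0.021,0,-0.017,-0.004,0.2,0.026,-0.047,-0.024,0.001,-0.018,-0.003,0.2,0.003,-0.072,0.017,0,0,0,0.2,0.003,-0.073,0.016,0,0,0,0.2,0.004,-0.072,0.017,0,0,0,0.2,0.003,-0.072,0.016,0,0,0,0.2,0.003,-0.073,0.017,0,0,0,0.2,0.003,-0.072,0.016,0,0,0,0.2,0.003,-0.073,0.017,0,0,0,0.2,0.003,-0.072,0.017,0,0,0,0.2]
4 [0.004,-0.072,0.016,0,0,0,0.2,0.003,-0.073,0.017,0,0,0,0.2,0.003,-0.072,0.016,0,0,0,0.2,0.003,-0.072,0.017,0,0,0,0.2]
```

Request:
servo_tool(commands=[0.029,-0.049,-0.015,0.001,-0.017,-0.004,0.2,0.029,-0.048,-0.019,0.001,-0.018,-0.003,0.2,0.027,-0.048,-0.021,0,-0.017,-0.004,0.2,0.026,-0.047,-0.024,0.001,-0.018,-0.003,0.2,0.003,-0.072,0.017,0,0,0,0.2,0.003,-0.073,0.016,0,0,0,0.2,0.004,-0.072,0.017,0,0,0,0.2,0.003,-0.072,0.016,0,0,0,0.2,0.003,-0.073,0.017,0,0,0,0.2,0.003,-0.072,0.016,0,0,0,0.2,0.003,-0.073,0.017,0,0,0,0.2,0.003,-0.072,0.017,0,0,0,0.2])

```text
t: 28.28
tcp_pos: [0.4036, 0.0088, 0.1219]
tool_rot: [0.996, -0.013, 0.091, -0.008]
force: [-0.1, -0.7, -0.8]
finger_gap: 0.6
gripper_force: 0.0
```

Request:
servo_tool(commands=[0,0,0,0,0,0,0.2,0,0,0,0,0,0,0.2])

```text
t: 28.45
tcp_pos: [0.403, 0.0096, 0.1218]
tool_rot: [0.996, -0.009, 0.09, -0.008]
force: [0.2, 0.9, -0.3]
finger_gap: 0.597
gripper_force: 0.0
```

```bash
cat > ft.py <<'E'
from plan import *
Z=(0,0,0)
def st():
    s=manip.sense();S=R.from_quat(s['tool_rot']).as_matrix();print('t',round(s['t'],2),'p',s['tcp_pos'].round(4),'x',S[:,0].round(3),'z',S[:,2].round(3),'F',s['force'].round(1),'gap',round(s['finger_gap'],3),'gf',round(s['gripper_force'],1),'q',s['q'].round(2))
E
python3 - <<'E'
from ft import *
st()
plan([([.4102,.184,.08],tool(0),.2,None,Z)])
E
```

```text
t 28.45 p [0.403  0.0096 0.1218] x [ 0.984 -0.02   0.179] z [ 0.179  0.015 -0.984] F [ 0.2  0.9 -0.3] gap 0.597 gf 0.0 q [-0.31  0.42  2.21  0.2   0.35  1.1 ]
5 [-0.002,-0.069,0.018,-0.001,-0.006,-0.001,0.2,0,-0.07,0.018,0,-0.005,0,0.2,0,-0.07,0.017,-0.001,-0.006,-0.001,0.2,0.001,-0.069,0.017,0,-0.006,0,0.2,0.002,-0.07,0.017,-0.001,-0.006,-0.001,0.2]
```

Request:
servo_tool(commands=[-0.002,-0.07,0.018,-0.001,-0.006,-0.001,0.2,0,-0.07,0.018,0,-0.005,0,0.2,0,-0.07,0.017,-0.001,-0.006,-0.001,0.2,0.001,-0.07,0.017,0,-0.006,0,0.2,0.002,-0.07,0.017,-0.001,-0.006,-0.001,0.2,0,0,0,0,0,0,0.2,0,0,0,0,0,0,0.2])

```text
t: 29.03
tcp_pos: [0.4139, 0.1792, 0.0814]
tool_rot: [1.0, -0.003, 0.002, 0.001]
force: [-0.2, 0.8, 0.5]
finger_gap: 0.602
gripper_force: 0.0
```

Run:
```python
from ft import *
st()
plan([([.4102,.184,.06],tool(0),.2,4,Z),([.4102,.184,.06],tool(0),.2,1,Z),([.4102,.184,.008],tool(0),.2,5,Z)])
```

```text
t 29.03 p [0.4139 0.1792 0.0814] x [ 1.    -0.006  0.005] z [ 0.005 -0.002 -1.   ] F [-0.2  0.8  0.5] gap 0.602 gf 0.0 q [ 0.16  0.57  1.99 -0.    0.57  1.74]
10 [-0.002,-0.002,0.011,0,0,0,0.2,-0.002,-0.003,0.01,0,0,0,0.2,-0.002,-0.002,0.011,0,-0.001,-0.001,0.2,-0.002,-0.003,0.011,0,0,0,0.2,0,0,0,0,0,0,0.2,0,0,0.021,0,0,0,0.2,0,0,0.021,0,0,0,0.2,0,0,0.02,0,0,0,0.2,0,0,0.021,0,0,0,0.2,0.001,0,0.021,0,0,0,0.2]
```

Request:
servo_tool(commands=[-0.002,-0.002,0.011,0,0,0,0.2,-0.002,-0.003,0.01,0,0,0,0.2,-0.002,-0.002,0.011,0,-0.001,-0.001,0.2,-0.002,-0.003,0.011,0,0,0,0.2,0,0,0,0,0,0,0.2,0,0,0.021,0,0,0,0.2,0,0,0.021,0,0,0,0.2,0,0,0.02,0,0,0,0.2,0,0,0.021,0,0,0,0.2,0,0,0.021,0,0,0,0.2,0,0,0,0,0,0,0.2,0,0,0,0,0,0,0.2])

```text
t: 30.03
tcp_pos: [0.4081, 0.1835, 0.0081]
tool_rot: [1.0, -0.001, -0.002, 0.001]
force: [-0.3, 0.5, 0.2]
finger_gap: 0.599
gripper_force: 0.0
```

Request:
servo_tool(commands=[0,0,0,0,0,0,-1,0,0,0,0,0,0,-1,0,0,0,0,0,0,-1,0,0,0,0,0,0,-1,0,0,0,0,0,0,-1,0,0,0,0,0,0,-1], force=50)

```text
t: 30.53
tcp_pos: [0.4089, 0.1838, 0.0091]
tool_rot: [1.0, -0.001, -0.001, 0.001]
force: [-0.3, -0.1, 6.9]
finger_gap: 0.308
gripper_force: 49.6
```

Run:
```python
from ft import *
st()
s=manip.sense();p=s['tcp_pos']
plan([(p+[0,0,.07],tool(0),-1,4,Z),([.5689+p[0]-.4102,.2183,p[2]+.05],tool(0),-1,5,Z)])
```

```text
t 30.53 p [0.4089 0.1838 0.0091] x [ 1.    -0.001 -0.001] z [-0.001 -0.002 -1.   ] F [-0.3 -0.1  6.9] gap 0.308 gf 49.6 q [ 0.17  0.73  2.02 -0.    0.39  1.75]
9 [0,0,-0.035,0,0,0,-1,0,0,-0.035,0,0,0,-1,0,0,-0.035,0,0,0,-1,0,0,-0.035,0,0,0,-1,0.063,-0.014,0.008,0,0,0,-1,0.064,-0.014,0.008,0,0,0,-1,0.063,-0.013,0.008,0,0,0,-1,0.064,-0.014,0.008,0,0,0,-1,0.063,-0.014,0.008,0,0,0,-1]
```

Request:
servo_tool(commands=[0,0,-0.035,0,0,0,-1,0,0,-0.035,0,0,0,-1,0,0,-0.035,0,0,0,-1,0,0,-0.035,0,0,0,-1,0.063,-0.014,0.008,0,0,0,-1,0.064,-0.014,0.008,0,0,0,-1,0.063,-0.013,0.008,0,0,0,-1,0.064,-0.014,0.008,0,0,0,-1,0.063,-0.014,0.008,0,0,0,-1,0,0,0,0,0,0,-1,0,0,0,0,0,0,-1,0,0,0,0,0,0,-1])

```text
t: 31.53
tcp_pos: [0.5655, 0.218, 0.0574]
tool_rot: [1.0, -0.001, -0.003, 0.001]
force: [0.0, 0.0, -1.0]
finger_gap: 0.301
gripper_force: 49.3
```

Run:
```python
from ft import *
st()
T=[.5689-.4102+.4089,.2183]
a=plan([(T+[.048],tool(0),-1,4,Z),(T+[.048],tool(0),-1,2,Z)]);
plan([(T+[.034],tool(0),-1,6,Z)],start=a)
```

```text
t 31.53 p [0.5655 0.218  0.0574] x [ 1.    -0.001 -0.005] z [-0.005 -0.003 -1.   ] F [ 0.  0. -1.] gap 0.301 gf 49.3 q [ 0.18  0.74  1.6  -0.    0.81  1.76]
6 [0.001,0,0.005,0,0,0,-1,0.001,0,0.004,0,0,0,-1,0.001,0,0.005,0,0.001,0,-1,0.001,-0.001,0.005,0,0,0,-1,0,0,0,0,0,0,-1,0,0,0,0,0,0,-1]
6 [0,0,0.005,0,0,0,-1,0,0,0.004,0,0,0,-1,0,0,0.005,0,0,0,-1,0,0,0.005,0,0,0,-1,0,0,0.004,0,0,0,-1,0,0,0.005,0,0,0,-1]
```

Request:
servo_tool(commands=[0.001,0,0.005,0,0,0,-1,0.001,0,0.004,0,0,0,-1,0.001,0,0.005,0,0.001,0,-1,0.001,-0.001,0.005,0,0,0,-1,0,0,0,0,0,0,-1,0,0,0,0,0,0,-1])

```text
t: 32.03
tcp_pos: [0.5688, 0.2187, 0.0482]
tool_rot: [1.0, -0.001, 0.002, 0.001]
force: [-0.5, -0.1, -0.2]
finger_gap: 0.308
gripper_force: 49.3
```

Request:
servo_tool(commands=[0,0,0.005,0,0,0,-1,0,0,0.004,0,0,0,-1,0,0,0.005,0,0,0,-1,0,0,0.003,0,0,0,-1,0,0,0,0,0,0,-1])

```text
t: 32.45
tcp_pos: [0.5689, 0.2186, 0.0394]
tool_rot: [1.0, -0.001, 0.002, 0.001]
force: [-0.8, 0.3, -1.1]
finger_gap: 0.309
gripper_force: 49.3
```

```bash
python3 -c "
from ft import *
st()"
```

```text
t 32.45 p [0.5689 0.2186 0.0394] x [ 1.    -0.001  0.003] z [ 0.003 -0.002 -1.   ] F [-0.8  0.3 -1.1] gap 0.309 gf 49.3 q [ 0.19  0.77  1.61 -0.    0.77  1.76]
```

Request:
servo_tool(commands=[-0.002,0,0,0,0,0,-1,0,0,0.002,0,0,0,-1,0,0,0.003,0,0,0,-1,0,0,0.003,0,0,0,-1,0,0,0.003,0,0,0,-1,0,0,0,0,0,0,-1])

```text
t: 32.95
tcp_pos: [0.5696, 0.2176, 0.035]
tool_rot: [1.0, -0.0, 0.003, 0.002]
force: [2.5, -4.6, 2.2]
finger_gap: 0.308
gripper_force: 50.0
```

```bash
python3 -c "
from ft import *
st()"
```

```text
t 32.95 p [0.5696 0.2176 0.035 ] x [ 1.    -0.     0.007] z [ 0.007 -0.004 -1.   ] F [ 2.5 -4.6  2.2] gap 0.308 gf 50.0 q [ 0.18  0.77  1.61 -0.01  0.75  1.76]
```

Request:
servo_tool(commands=[0.003,0.002,0,0,0,0,-1,0.001,0.001,0.002,0,0,0,-1,0,0,0.002,0,0,0,-1,0,0,0.002,0,0,0,-1,0,0,0.002,0,0,0,-1,0,0,0,0,0,0,-1])

```text
t: 33.45
tcp_pos: [0.5699, 0.2173, 0.0301]
tool_rot: [1.0, -0.001, 0.002, 0.001]
force: [-0.6, -0.5, -0.9]
finger_gap: 0.3
gripper_force: 49.9
```

```bash
python3 -c "
from ft import *
st()"
```

```text
t 33.45 p [0.5699 0.2173 0.0301] x [ 1.    -0.001  0.003] z [ 0.003 -0.002 -1.   ] F [-0.6 -0.5 -0.9] gap 0.3 gf 49.9 q [ 0.18  0.78  1.61 -0.    0.75  1.76]
```

Request:
servo_tool(commands=[0,0,0,0,0,0,-0.1,0,0,0,0,0,0,-0.1,0,0,0,0,0,0,0,0,0,-0.03,0,0,0,0,0,0,-0.05,0,0,0,0,0,0,-0.06,0,0,0,0,-0.08,0,0,0,0,0,0.3,-0.08,0,0,0,0,0,0.45,-0.08,0,0,0,0,0,0.45,0,0,0,0,0,0,0.45])

```text
t: 34.28
tcp_pos: [0.4362, 0.2159, 0.0989]
tool_rot: [1.0, 0.0, -0.007, 0.003]
force: [-1.6, -0.2, -0.5]
finger_gap: 0.726
gripper_force: 0.0
```

Run:
```python
from ft import *
from circ import *
st()
s=avg('top',4)
for z in(.048,.053):
    x,v=fit(s,(.5689,.2183),.014,z);print('foot0 at',z,x.round(4),v)
for n,c,r in(('f2',(.44,.3966),.02),('f3',(.4366,.2503),.023)):print(n,fit(s,c,r,.032))
sc=snap('scene');print('bottom?',proj(sc,[[.569,.2183,.048],[.569,.2183,.053]]))
a=sc['img'][125:175,265:335];cv2.imwrite('pics/c10.png',cv2.convertScaleAbs(cv2.resize(a[:,:,::-1],None,fx=10,fy=10,interpolation=cv2.INTER_CUBIC),alpha=1.4))
plan([([.4366,.2503,.10],tool(0),.6,None,Z)])
```

```text
t 34.28 p [0.4362 0.2159 0.0989] x [ 1.     0.001 -0.015] z [-0.015 -0.006 -1.   ] F [-1.6 -0.2 -0.5] gap 0.726 gf 0.0 q [ 0.23  0.57  1.88 -0.    0.71  1.8 ]
foot0 at 0.048 [0.568  0.2178] 23.013059467272072
foot0 at 0.053 [0.5674 0.2166] 23.140033685995682
f2 (array([0.4439093 , 0.39465865]), np.float64(0.14196557515355343))
f3 (array([0.43823327, 0.23574675]), np.float64(6.3790663167172))
bottom? [[292.6963877  152.40060125]
 [292.7253686  151.0928392 ]]
1 [-0.031,-0.065,0,0,-0.001,0,0.6]
```

View pics/c10.png

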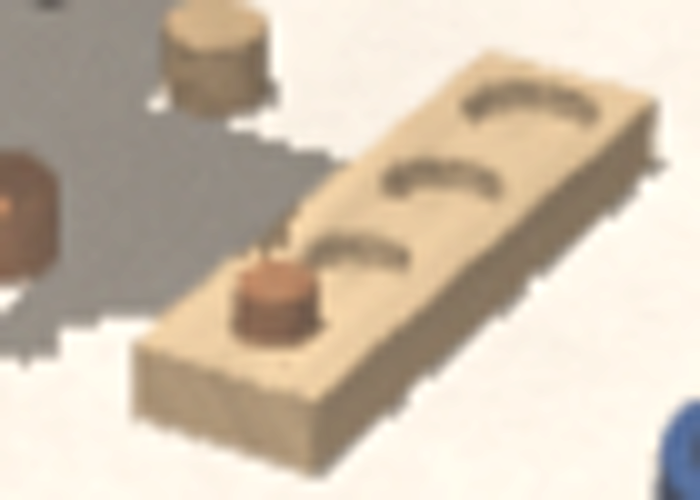

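Foot 0 stands in the small hole at (277,300) in the crop, protruding by the right amount. The 40 mm foot is at (215,55) and part of the 46 mm foot shows at (20,215).

Request:
servo_tool(commands=[-0.01,-0.033,0,0,-0.001,0,0.6,0,-0.032,0,0,-0.001,0,0.6,0,0,0,0,0,0,0.6])

```text
t: 34.78
tcp_pos: [0.4476, 0.2521, 0.1001]
tool_rot: [1.0, -0.0, -0.002, 0.0]
force: [0.3, 0.9, 0.7]
finger_gap: 0.799
gripper_force: 0.0
```

Run:
```python
from ft import *
from meas import *
st()
sc=snap('scene')
foot=lambda h,i:(h[...,0]>5)&(h[...,0]<25)&(h[...,1]>70)&(h[...,2]>35)
for n,c,r,roi in(('f3',(.4366,.2503),.023,(250,130,275,160)),('f2',(.44,.3966),.020,(275,115,300,140))):
    a=np.linspace(0,2*np.pi,80);P=np.r_[np.c_[c[0]+r*np.cos(a),c[1]+r*np.sin(a),0*a],np.c_[c[0]+r*np.cos(a),c[1]+r*np.sin(a),0*a+.032]]
    u=proj(sc,P);m=mask(sc,foot,roi);ys,xs=np.nonzero(m);print(n,'exp',u.min(0).round(1),u.max(0).round(1),'seen',xs.min(),ys.min(),xs.max()+1,ys.max()+1)
plan([([.4366,.2503,.06],tool(0),.6,3,Z),([.4366,.2503,.06],tool(0),.6,1,Z),([.4366,.2503,.006],tool(0),.6,5,Z),([.4366,.2503,.006],tool(0),.6,2,Z)])
```

```text
t 34.78 p [0.4476 0.2521 0.1001] x [ 1.    -0.    -0.005] z [-0.005 -0.    -1.   ] F [0.3 0.9 0.7] gap 0.799 gf 0.0 q [0.29 0.59 1.82 0.   0.74 1.86]
f3 exp [258.  139.7] [271.1 153.9] seen 258 140 271 153
f2 exp [281.1 124.4] [291.9 137. ] seen 282 125 291 136
11 [-0.007,0,0.027,0,0,0,0.6,-0.007,0.001,0.026,0,0.001,0,0.6,-0.007,0,0.027,0,0,0,0.6,0,0,0,0,0,0,0.6,0,0,0.022,0,0,0,0.6,0,0,0.021,0,0,0,0.6,0,0,0.022,0,0,0,0.6,0,0,0.021,0,0,0,0.6,0,0,0.022,0,0,0,0.6,0,0,0,0,0,0,0.6,0,0,0,0,0,0,0.6]
```

Request:
servo_tool(commands=[-0.007,0,0.027,0,0,0,0.6,-0.007,0.001,0.026,0,0.001,0,0.6,-0.007,0,0.027,0,0,0,0.6,0,0,0,0,0,0,0.6,0,0,0.022,0,0,0,0.6,0,0,0.021,0,0,0,0.6,0,0,0.022,0,0,0,0.6,0,0,0.021,0,0,0,0.6,0,0,0.022,0,0,0,0.6,0,0,0,0,0,0,0.6,0,0,0,0,0,0,0.6])

```text
t: 35.75
tcp_pos: [0.4336, 0.249, 0.0051]
tool_rot: [1.0, -0.001, -0.002, 0.001]
force: [0.5, 1.0, -0.6]
finger_gap: 0.803
gripper_force: 0.0
```

Request:
servo_tool(commands=[0,0,0,0,0,0,-1,0,0,0,0,0,0,-1,0,0,0,0,0,0,-1,0,0,0,0,0,0,-1,0,0,0,0,0,0,-1,0,0,0,0,0,0,-1], force=50)

```text
t: 36.25
tcp_pos: [0.4345, 0.2494, 0.0067]
tool_rot: [1.0, -0.001, -0.001, 0.001]
force: [-0.6, -0.4, 5.9]
finger_gap: 0.518
gripper_force: 51.5
```

Run:
```python
from ft import *
st()
p=manip.sense()['tcp_pos']
T=[.5692+p[0]-.4366+.0015,.3994-.001]
plan([(p+[0,0,.07],tool(0),-1,4,Z),(T+[p[2]+.050],tool(0),-1,7,Z)])
print(T,p[2])
```

```text
t 36.25 p [0.4345 0.2494 0.0067] x [ 1.    -0.001 -0.001] z [-0.001 -0.002 -1.   ] F [-0.6 -0.4  5.9] gap 0.518 gf 51.5 q [ 0.3   0.76  1.89 -0.    0.5   1.87]
11 [0,0,-0.035,0,0,0,-1,0,0,-0.035,0,0,0,-1,0,0,-0.035,0,0,0,-1,0,0,-0.035,0,0,0,-1,0.038,-0.043,0.006,0,0,0,-1,0.038,-0.042,0.005,0,0,0,-1,0.039,-0.043,0.006,0,0,0,-1,0.038,-0.042,0.005,0,0,0,-1,0.038,-0.043,0.006,0,0,0,-1,0.038,-0.042,0.006,0,0,0,-1,0.039,-0.043,0.005,0,0,0,-1]
[np.float64(0.5685547852497013), 0.3984] 0.006664859331107543
```

Request:
servo_tool(commands=[0,0,-0.035,0,0,0,-1,0,0,-0.035,0,0,0,-1,0,0,-0.035,0,0,0,-1,0,0,-0.035,0,0,0,-1,0.038,-0.043,0.006,0,0,0,-1,0.038,-0.042,0.005,0,0,0,-1,0.039,-0.043,0.006,0,0,0,-1,0.038,-0.042,0.005,0,0,0,-1,0.038,-0.043,0.006,0,0,0,-1,0.038,-0.042,0.006,0,0,0,-1,0.039,-0.043,0.005,0,0,0,-1])

```text
t: 37.17
tcp_pos: [0.5685, 0.399, 0.0552]
tool_rot: [1.0, -0.001, -0.002, 0.001]
force: [0.4, -0.0, -0.9]
finger_gap: 0.517
gripper_force: 51.3
```

Request:
servo_tool(commands=[0,0,0,0,0,0,-1,0,0,0,0,0,0,-1])

```text
t: 37.33
tcp_pos: [0.5686, 0.3989, 0.055]
tool_rot: [1.0, -0.0, -0.001, 0.001]
force: [-0.6, -0.1, -1.1]
finger_gap: 0.521
gripper_force: 51.3
```

Run:
```python
from ft import *
st()
T=[.5686,.3984]
plan([(T+[.041],tool(0),-1,5,Z),(T+[.041],tool(0),-1,2,Z)])
```

```text
t 37.33 p [0.5686 0.3989 0.055 ] x [ 1.    -0.    -0.002] z [-0.002 -0.002 -1.   ] F [-0.6 -0.1 -1.1] gap 0.521 gf 51.3 q [ 0.45  0.83  1.36 -0.    0.96  2.02]
7 [0,0,0.006,0,0,0,-1,0,0,0.005,0,0,0,-1,0,0.001,0.006,0,0,0,-1,0,0,0.005,0,0,0,-1,0,0,0.006,0,0,0,-1,0,0,0,0,0,0,-1,0,0,0,0,0,0,-1]
```

Request:
servo_tool(commands=[0,0,0.006,0,0,0,-1,0,0,0.005,0,0,0,-1,0,0.001,0.006,0,0,0,-1,0,0,0.005,0,0,0,-1,0,0,0.006,0,0,0,-1,0,0,0,0,0,0,-1,0,0,0.003,0,0,0,-1,0,0,0.003,0,0,0,-1,0,0,0.003,0,0,0,-1,0,0,0.003,0,0,0,-1,0,0,0,0,0,0,-1])

```text
t: 38.25
tcp_pos: [0.5681, 0.3976, 0.0355]
tool_rot: [1.0, -0.001, -0.001, 0.001]
force: [-0.2, 0.2, -0.9]
finger_gap: 0.519
gripper_force: 51.3
```

```bash
python3 -c "
from ft import *
st()"
```

```text
t 38.25 p [0.5681 0.3976 0.0355] x [ 1.    -0.001 -0.003] z [-0.003 -0.002 -1.   ] F [-0.2  0.2 -0.9] gap 0.519 gf 51.3 q [ 0.45  0.85  1.37 -0.    0.92  2.02]
```

Request:
servo_tool(commands=[0,0,0.003,0,0,0,-1,0,0,0.003,0,0,0,-1,0,0,0.003,0,0,0,-1,0,0,0.003,0,0,0,-1,0,0,0,0,0,0,-1])

```text
t: 38.67
tcp_pos: [0.5681, 0.3975, 0.0294]
tool_rot: [1.0, -0.001, -0.002, 0.001]
force: [0.2, 0.6, -0.9]
finger_gap: 0.516
gripper_force: 51.3
```

```bash
python3 -c "
from ft import *
st()"
```

```text
t 38.67 p [0.5681 0.3975 0.0294] x [ 1.    -0.001 -0.003] z [-0.003 -0.002 -1.   ] F [ 0.2  0.6 -0.9] gap 0.516 gf 51.3 q [ 0.45  0.86  1.37 -0.    0.91  2.02]
```

Request:
servo_tool(commands=[0,0,0,0,0,0,0.3,0,0,0,0,0,0,0.3,0,0,0,0,0,0,0.3,0,0,-0.03,0,0,0,0.3,0,0,-0.06,0,0,0,0.3,0,0,-0.06,0,0,0,0.3,-0.06,0,0,0,0,0,0.5,-0.06,0,0,0,0,0,0.5,-0.07,0,0,0,0,0,0.5,-0.066,0,0,0,0,0,0.5,0,0,0,0,0,0,0.5,0,0,0,0,0,0,0.5])

```text
t: 39.67
tcp_pos: [0.4388, 0.3983, 0.1065]
tool_rot: [1.0, 0.0, -0.001, 0.001]
force: [1.5, -0.2, -0.1]
finger_gap: 0.749
gripper_force: 0.0
```

Run:
```python
from ft import *
from meas import *
st()
sc=snap('scene')
foot=lambda h,i:(h[...,0]>5)&(h[...,0]<25)&(h[...,1]>70)&(h[...,2]>35)
c=(.44,.3966);r=.02;a=np.linspace(0,2*np.pi,80);P=np.r_[np.c_[c[0]+r*np.cos(a),c[1]+r*np.sin(a),0*a],np.c_[c[0]+r*np.cos(a),c[1]+r*np.sin(a),0*a+.032]]
u=proj(sc,P);m=mask(sc,foot,(275,115,300,140));ys,xs=np.nonzero(m);print('exp',u.min(0).round(1),u.max(0).round(1),'seen',xs.min(),ys.min(),xs.max()+1,ys.max()+1)
plan([([.44,.396,.06],tool(0),.5,3,Z),([.44,.396,.06],tool(0),.5,1,Z),([.44,.396,.006],tool(0),.5,5,Z),([.44,.396,.006],tool(0),.5,2,Z)])
```

```text
t 39.67 p [0.4388 0.3983 0.1065] x [ 1.     0.001 -0.002] z [-0.002 -0.002 -1.   ] F [ 1.5 -0.2 -0.1] gap 0.749 gf 0.0 q [ 0.55  0.65  1.62 -0.    0.88  2.12]
exp [281.1 124.4] [291.9 137. ] seen 282 126 291 136
11 [-0.001,0.002,0.031,0,0,0,0.5,-0.001,0.002,0.031,0,0,0,0.5,0,0.001,0.031,0,0,0,0.5,0,0,0,0,0,0,0.5,0,0,0.022,0,0,0,0.5,0,0,0.021,0,0,0,0.5,0,0,0.022,0,0,0,0.5,0,0,0.022,0,0,0,0.5,0,0,0.021,0,0,0,0.5,0,0,0,0,0,0,0.5,0,0,0,0,0,0,0.5]
```

Request:
servo_tool(commands=[-0.001,0.002,0.031,0,0,0,0.5,-0.001,0.002,0.031,0,0,0,0.5,0,0.001,0.031,0,0,0,0.5,0,0,0,0,0,0,0.5,0,0,0.022,0,0,0,0.5,0,0,0.021,0,0,0,0.5,0,0,0.022,0,0,0,0.5,0,0,0.022,0,0,0,0.5,0,0,0.021,0,0,0,0.5,0,0,0,0,0,0,0.5,0,0,0,0,0,0,0.5])

```text
t: 40.63
tcp_pos: [0.4387, 0.395, 0.0037]
tool_rot: [1.0, -0.001, -0.002, 0.002]
force: [-0.5, -0.2, -0.4]
finger_gap: 0.747
gripper_force: 0.0
```

Request:
servo_tool(commands=[0,0,0,0,0,0,-1,0,0,0,0,0,0,-1,0,0,0,0,0,0,-1,0,0,0,0,0,0,-1,0,0,0,0,0,0,-1,0,0,0,0,0,0,-1], force=50)

```text
t: 41.13
tcp_pos: [0.4398, 0.3957, 0.0055]
tool_rot: [1.0, -0.001, -0.0, 0.001]
force: [0.8, 0.1, 5.2]
finger_gap: 0.448
gripper_force: 50.7
```

Run:
```python
from ft import *
st()
p=manip.sense()['tcp_pos']
T=[.5691+p[0]-.4401+.0015,.3348-.001]
plan([(p+[0,0,.075],tool(0),-1,4,Z),(T+[p[2]+.060],tool(0),-1,6,Z),(T+[p[2]+.055],tool(0),-1,2,Z)])
print(T,p[2])
```

```text
t 41.13 p [0.4398 0.3957 0.0055] x [ 1.    -0.001 -0.001] z [-0.001 -0.001 -1.   ] F [0.8 0.1 5.2] gap 0.448 gf 50.7 q [ 0.54  0.81  1.66 -0.    0.68  2.12]
12 [0,0,-0.037,0,0,0,-1,0,0,-0.038,0,0,0,-1,0,0,-0.037,0,0,0,-1,0,0,-0.038,0,0,0,-1,0.044,0.021,0.005,0,0,0,-1,0.043,0.02,0.005,0,0,0,-1,0.044,0.021,0.005,0,0,0,-1,0.043,0.02,0.005,0,0,0,-1,0.044,0.021,0.005,0,0,0,-1,0.043,0.021,0.005,0,0,0,-1,0,0,0.005,0,0,0,-1,0,0,0.005,0,0,0,-1]
[np.float64(0.5703461116752285), 0.3338] 0.005469636569819098
```

Request:
servo_tool(commands=[0,0,-0.037,0,0,0,-1,0,0,-0.038,0,0,0,-1,0,0,-0.037,0,0,0,-1,0,0,-0.038,0,0,0,-1,0.044,0.021,0.005,0,0,0,-1,0.043,0.02,0.005,0,0,0,-1,0.044,0.021,0.005,0,0,0,-1,0.043,0.02,0.005,0,0,0,-1,0.044,0.021,0.005,0,0,0,-1,0.043,0.021,0.005,0,0,0,-1,0,0,0.005,0,0,0,-1,0,0,0.005,0,0,0,-1])

```text
t: 42.13
tcp_pos: [0.5707, 0.3322, 0.0588]
tool_rot: [1.0, -0.002, -0.001, 0.001]
force: [-1.4, 0.5, -2.0]
finger_gap: 0.447
gripper_force: 50.3
```

Request:
servo_tool(commands=[0,0,0,0,0,0,-1,0,0,0,0,0,0,-1])

```text
t: 42.3
tcp_pos: [0.568, 0.3334, 0.0588]
tool_rot: [1.0, -0.0, -0.002, 0.001]
force: [-0.7, 0.8, -0.0]
finger_gap: 0.452
gripper_force: 50.3
```

Run:
```python
from ft import *
st()
T=[.5702,.3337]
plan([(T+[.040],tool(0),-1,5,Z),(T+[.040],tool(0),-1,2,Z)])
```

```text
t 42.3 p [0.568  0.3334 0.0588] x [ 1.    -0.    -0.005] z [-0.005 -0.003 -1.   ] F [-0.7  0.8 -0. ] gap 0.452 gf 50.3 q [ 0.36  0.79  1.46 -0.    0.9   1.93]
7 [0.001,0,0.008,0,0,0,-1,0.001,0,0.007,0,0,0,-1,0.001,0,0.008,0,0,0,-1,0.001,-0.001,0.007,0,0.001,0,-1,0,0,0.008,0,0,0,-1,0,0,0,0,0,0,-1,0,0,0,0,0,0,-1]
```

Request:
servo_tool(commands=[0.001,0,0.008,0,0,0,-1,0.001,0,0.007,0,0,0,-1,0.001,0,0.008,0,0,0,-1,0,0,0.007,0,0.001,0,-1,0,0,0.008,0,0,0,-1,0,0,0,0,0,0,-1,0,0,0.003,0,0,0,-1,0,0,0.003,0,0,0,-1,0,0,0.003,0,0,0,-1,0,0,0,0,0,0,-1])

```text
t: 43.13
tcp_pos: [0.5712, 0.3331, 0.0357]
tool_rot: [1.0, -0.001, 0.002, 0.001]
force: [0.7, 0.1, -0.1]
finger_gap: 0.445
gripper_force: 50.3
```

```bash
python3 -c "
from ft import *
st()"
```

```text
t 43.13 p [0.5712 0.3331 0.0357] x [ 1.    -0.001  0.004] z [ 0.004 -0.002 -1.   ] F [ 0.7  0.1 -0.1] gap 0.445 gf 50.3 q [ 0.36  0.82  1.46 -0.    0.85  1.94]
```

Request:
servo_tool(commands=[-0.002,0,0,0,0,0,-1,0,0,0.002,0,0,0,-1,0,0,0.002,0,0,0,-1,0,0,0.003,0,0,0,-1,0,0,0.003,0,0,0,-1,0,0,0,0,0,0,-1,0,0,0,0,0,0,-1])

```text
t: 43.72
tcp_pos: [0.5702, 0.3331, 0.0307]
tool_rot: [1.0, -0.001, 0.002, 0.001]
force: [0.2, 0.1, -0.4]
finger_gap: 0.448
gripper_force: 50.3
```

```bash
python3 -c "
from ft import *
st()"
```

```text
t 43.72 p [0.5702 0.3331 0.0307] x [ 1.    -0.001  0.004] z [ 0.004 -0.002 -1.   ] F [ 0.2  0.1 -0.4] gap 0.448 gf 50.3 q [ 0.36  0.83  1.47 -0.    0.84  1.94]
```

Request:
servo_tool(commands=[0,0,0.002,0,0,0,-1,0,0,0.002,0,0,0,-1,0,0,0,0,0,0,0.06,0,0,0,0,0,0,0.06,0,0,0,0,0,0,0.06,0,0,-0.02,0,0,0,0.06,0,0,-0.06,0,0,0,0.06,0,0,-0.08,0,0,0,0.06,-0.08,0.06,-0.05,0,0,0,0.06,-0.05,0.07,-0.05,0,0,0,0.06,0,0.08,0,0,0,0,0.06,0,0.08,0,0,0,0,0.06])

```text
t: 44.72
tcp_pos: [0.5184, 0.2018, 0.1514]
tool_rot: [1.0, 0.001, 0.004, 0.001]
force: [2.0, -0.9, -0.3]
finger_gap: 0.531
gripper_force: 0.0
```

Request:
servo_tool(commands=[0,0.08,0,0,0,0,0.06,0,0.08,0,0,0,0,0.06,0,0.08,0,0,0,0,0.06,0,0.08,0,0,0,0,0.06,0,0.08,0,0,0,0,0.06,0,0.08,0,0,0,0,0.06,0,0,0,0,0,0,0.06])

```text
t: 45.3
tcp_pos: [0.5205, -0.0452, 0.1504]
tool_rot: [1.0, -0.004, 0.004, 0.003]
force: [0.2, 0.7, 0.7]
finger_gap: 0.532
gripper_force: 0.0
```

Run:
```python
from ft import *
from circ import *
st()
sc=snap('scene');tp=avg('top',4)
for c,r in(((.569,.2178),.014),((.5695,.334),.02),((.569,.399),.023)):
    print([ (fit(tp,c,r,z)[0]*1000).round(1).tolist() for z in(.048,)])
a=cv2.resize(sc['img'][120:175,265:335][:,:,::-1],(700,550)[:2],interpolation=cv2.INTER_CUBIC)
b=cv2.convertScaleAbs(a,alpha=1.4);
for c,r in(((.569,.2173),.014),((.569,.334),.02),((.569,.398),.023)):
    t=np.linspace(0,2*np.pi,60);u=proj(sc,np.c_[c[0]+r*np.cos(t),c[1]+r*np.sin(t),0*t+.048]);u=((u+.5-[265,120])*10-.5).astype(int)
    cv2.polylines(b,[u.reshape(-1,1,2)],True,(0,0,255),1)
cv2.imwrite('pics/c11.png',b)
t=tp['img'][110:310,60:430];cv2.imwrite('pics/c12.png',cv2.convertScaleAbs(cv2.resize(t[:,:,::-1],(800,432),interpolation=cv2.INTER_CUBIC),alpha=1.5))
```

```text
t 45.3 p [ 0.5205 -0.0452  0.1504] x [ 1.    -0.008  0.008] z [ 0.008 -0.006 -1.   ] F [0.2 0.7 0.7] gap 0.532 gf 0.0 q [-0.3   0.51  1.77 -0.    0.85  1.28]
[[568.1, 217.8]]
[[568.5, 334.3]]
[[568.9, 397.7]]
```

View pics/c11.png

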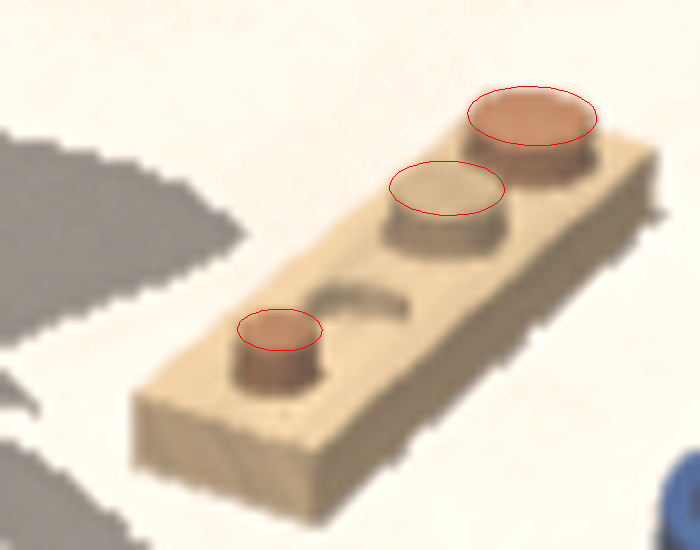

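View pics/c12.png

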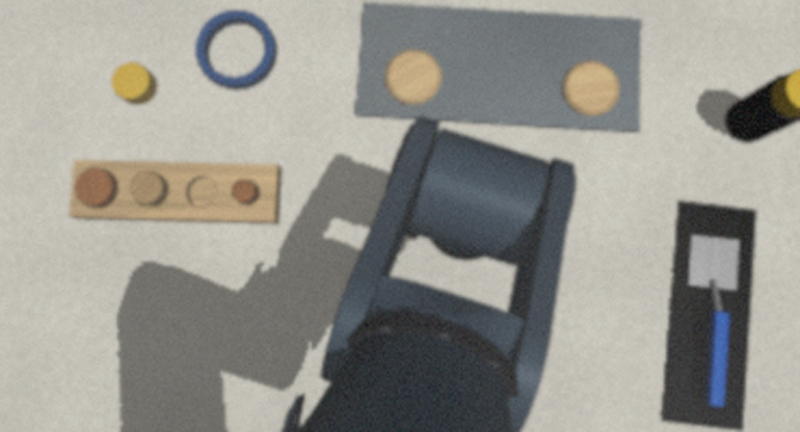

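All three feet fill their holes, and their tops match the circles I projected at 48 mm. The discs lie wood side up on the board, at (414,77) and (592,88) in the crop. The spatula is on its mat, and the can, cap and tape are where they were.

```bash
python3 -c "
from station import manip
print(manip.sign_off())"
```

```text
the job is handed in; nothing more can be done
None
```

I handed the job in: both discs lie wood side up wholly on the board, the spatula is back on its mat, the three feet present (28, 40 and 46 mm) stand fully down in their holes, and the can, cap and tape were not moved.

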